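# Seat a plaster blank in the carving jig

## Robot

A 6-joint arm with a two-finger parallel gripper is mounted at the origin on a cart in front of the work surface, level with it; the furniture and walls round the work are solid. World frame = base frame: x ahead of the robot, y to its left, z up, the work surface at z = 0. Lengths are in m, angles in rad, forces in N, time in s.
With the tool pointing down it reaches from about 0.325 to 0.9 m from the base axis. Payload 3.5 kg.
Tool frame: the origin (TCP) lies midway between the tips of the shut fingers; the grasp point (between the pads) lies 19 mm behind it (pinch_z is the distance from the TCP to the grasp point, in m); z points along the fingers, x is the direction in which the jaws open and shut, and the axes are right-handed (so a half turn about z gives the same grasp; the last joint's range is limited). The gripper opens to 85 mm and grips with 20 to 120 N. Pads are 22 mm wide; open, the fingers measure 114 mm over their backs; the gripper's body (76 mm by 85 mm) begins 54 mm behind the grasp point. The pads swing forward as they close: fully open they stand 13 mm farther back than shut.
Start: joints at [1.067, 0.276, -0.026, 1.268, 0, 1.467], TCP at [0.244, 0.575, 0.231] pointing down, gripper open.
Joint ranges: [-3.12, 3.12], [-0.85, 1.88], [-1.08, 1.24], [-1.95, 2.15], [-1.57, 1.53], [-3.14, 3.14]. Speed limits (rad/s): [2.57, 2.57, 3.14, 3.14, 3.14, 3.14].

## Interface

Orientations are given as [roll, pitch, yaw] about the fixed x, y, z axes, in that order (R = Rz(yaw) Ry(pitch) Rx(roll)).
In Python, from bench import observe, capture, finish_job, pinch_z gives the robot as it stands.
- The arm moves only by the tool apply_moves, never from a script. Its argument "increments" is a list of rows, each an object of numbers: "tx", "ty", "tz": the shift along the tool's x, y, z in units of 300 mm (1.0 is 300 mm); "wx", "wy", "wz": the turn, a rotation vector about the tool's x, y, z in units of pi/2 rad (1.0 is pi/2 rad). In form: [{"tx": .., "ty": .., "tz": .., "wx": .., "wy": .., "wz": ..}, ...]. A call has 1 to 12 rows; each row is the pose to reach, as a shift and turn from the pose commanded when the call began, along the tool's axes at that moment; what a row does not reach only later rows make up. A row lasts 1/12 s, in which the tool goes at most 41.7 mm and 7.16 degrees, less where a joint would pass 70% of its speed; a pose out of reach is approached as far as the arm can. A call with a number of a shift or a turn outside -1 to 1 is refused whole. A call with a gripper value outside its range is refused whole. "gripper" is the opening, from 0 (shut) to 1 (fully open), set as the call begins (left out, the last holds). The fingers move at their own pace and stop on an object; "squeeze" is the grip in N (left out, the last holds). Time passes only in rows, so rows that repeat a pose let the fingers close. It gives the time, the measured TCP pose, the force and the opening at its end, in the units of the state.
- observe(): the state, without advancing time (a new reading comes with each control period).
- capture(name): name is "side" or "top"; returns a dict with "frame" (400x640x3 uint8, red, green, blue), "K" (3x3 intrinsics, pixels), "R" (3x3) and "t" (3): a world point X has camera coordinates R X + t. Camera axes: x right, y down, z forward; pixel columns grow to the right and rows downward; lengths in m; the calibration is good to about 2 mm. A picture is of the moment at which its call begins. There is no depth.
- finish_job(): hands the job in, once; it reports no verdict.
The state is a dict: "t": time; "q": joint angles; "qvel": joint speeds; "effort": joint torques, N m; "position": TCP position; "ee_rot": TCP orientation; "ft_force": force on the tool from outside, world axes, zero at the start; "ft_torque": the same for the moment, N m; "gripper_width": finger opening in m.
Only numpy, scipy, OpenCV 4.12 (cv2) and the standard library are available. Lean on these libraries where they do the work, as an engineer would, in place of code of your own. Each camera call takes 0.05 s, during which the arm holds its last target.

## Task

Get the square plaster blank ready for carving: lay it flat on the open part of the jig's bed, then slide it along between the rails, under the metal bridge, until it drops flat into the pocket there, and push it home against the pocket's far wall with a definite but gentle push. Never ram it against the jig; let go of it at the end, and leave the two other plaster blanks where they are.

Things in the scene. Friction and masses are not known exactly. Their poses are not given: they have to be found in the camera images.
- square_blank_center (a point): Centre (half-way up) of the square blank: off-white cast plaster, 48 x 48 mm, 20 mm high, about 60 g; its x and y axes lie along its sides, z up. Its sides lean in slightly towards the top. The only square and the thickest of three blanks.
- jig: Carving jig, fixed. Origin: centre of its underside, on the bench; x = slide direction (away from the robot, to the bridge), y across, z up. Plywood base 240 x 100 x 12 mm (x -120 to +120). Two wooden rails over its whole length, 17 mm wide, tops 30 mm above the bench, inner faces at y = -27 and +27 mm, form a channel. The jig does not give when pushed.
- jig_bed (a point): Point on the top of the bed board, 22 mm above the bench, mid-channel at jig x = -55 mm: a good place to lay the blank. The board fills the channel, 8 mm below the rail tops; it is clamped at a different place each time, so its near end is anywhere from jig x = -120 to -84 mm and its pocket varies as much. Axes as the jig's.
- jig_bridge (a point): Middle of the near top edge of the metal bridge over the channel: jig x = 50 mm, 55 mm above the bench. Plate from jig x 50 to 102, y -45 to +45, underside 49 mm above the bench. It covers part of the pocket, so the blank cannot be lowered in. Axes as the jig's.
- jig_pocket_mean (a point): Middle of the range of the pocket's centre, on its floor 15 mm above the bench (jig x = 50 mm). Pocket: 53 mm long, as wide as the channel, 7 mm deep; its true centre is anywhere within 18 mm of this point along x and must be felt: pushed on, the blank dips 7 mm, then stops at the far wall. A seated blank's rear end stays at least 3 mm short of the bridge.
- oblong_blank_center (a point): Centre of another plaster blank, 40 x 55 mm, 16 mm high, standing loose on the bench; to be left alone.
- narrow_blank_center (a point): Centre of a third plaster blank, 30 x 60 mm, 14 mm high, standing loose on the bench; to be left alone.

How it is judged:
On the way, in this order (a step that is already met when the one before it is completed fails the run):
1. the square blank lies flat on the bed, between the rails, short of the pocket (x of square_blank_center in the frame of jig between -0.12 and 0.03 m and y of square_blank_center in the frame of jig between -0.008 and 0.008 m and z of square_blank_center in the frame of jig between 0.029 and 0.0345 m and angle between square_blank_center's own z axis and vertical below 0.08 rad and contact force between square_blank and jig above 0.1 N), for 0.2 s.
2. the square blank lies flat in the pocket and is being pushed home against the jig with more than 2 N (x of square_blank_center in the frame of jig between 0.026 and 0.074 m and z of square_blank_center in the frame of jig between 0.022 and 0.027 m and angle between square_blank_center's own z axis and vertical below 0.06 rad and contact force between square_blank and jig above 2 N), for 0.02 s.
At the end, for the whole second after the job is handed in: The square blank lies at rest in the jig's pocket under the bridge: between the rails, flat to 0.06 rad, its centre within 2 mm of its seated height (25 mm above the bench) (x of square_blank_center in the frame of jig between 0.026 and 0.074 m and y of square_blank_center in the frame of jig between -0.008 and 0.008 m and z of square_blank_center in the frame of jig between 0.022 and 0.027 m and angle between square_blank_center's own z axis and vertical below 0.06 rad and linear speed of square_blank below 0.01 m/s); the robot touches nothing.
It fails at once if while being slid (past 30 mm before the jig's middle) the square blank was rammed or pressed against the jig with more than 20 N (x of square_blank_center in the frame of jig above -0.03 m and contact force between square_blank and jig above 20 N).
It fails at once if the square blank was pressed on the jig with more than 45 N as it was laid down (contact force between square_blank and jig above 45 N).
It fails at once if the oblong blank was moved more than 20 mm (distance of oblong_blank_center from where it was at the start of the episode above 0.02 m).
It fails at once if the narrow blank was moved more than 20 mm (distance of narrow_blank_center from where it was at the start of the episode above 0.02 m).
It also fails if it takes over 61 s, if anything falls off the work surface, if the arm or the gripper's body presses on something with over 40 N, if the wrist force passes 120 N, or if a joint passes its speed limit or range.

## Working session

There is one attempt and no reset: what is moved stays moved. The work goes in short steps, Python scripts to look and compute and a tool call to move; the robot and the scene stay as the last step left them, time stands still between calls to the robot, and variables do not carry over. Pictures are saved under pics/ and viewed, and the job is handed in when it is done.

Besides the shell and the picture viewer there is one more tool, called after "Request:" by a JSON object that holds its "fn" and its "kwargs". apply_moves: Moves the arm, as the interface text tells. Its arguments: {"type":"object","properties":{"increments":{"type":"array"},"gripper":{"type":"number"},"squeeze":{"type":"number"}},"required":["increments"]}

```bash
ls; mkdir -p pics
python3 - <<'E'
from bench import observe, capture, pinch_z
import cv2, numpy as np
print(observe(), pinch_z)
for n in ("top","side"):
    c=capture(n); cv2.imwrite(f"pics/{n}0.png",c["frame"][:,:,::-1]); np.savez(f"{n}0.npz",**c)
    print(n,c["K"].tolist(),c["R"].tolist(),c["t"].tolist())
E
```

```text
pics
{'t': 0.0, 'q': array([ 1.06660385e+00,  2.77149333e-01, -2.78712668e-02,  1.26795653e+00,
       -1.41957613e-06,  1.46740255e+00]), 'qvel': array([-9.74045396e-04, -7.51646348e-04, -3.53696313e-05,  1.15160953e-03,
       -6.42858845e-04,  8.49241171e-05]), 'effort': array([-5.66110521e-04, -4.45515561e+01,  2.95201796e+01,  1.67363102e-02,
       -5.92366177e-05, -3.53918921e-07]), 'position': array([0.24348564, 0.57480178, 0.23015405]), 'ee_rot': array([-3.14136899e+00,  2.16929864e-03,  1.16999788e+00]), 'ft_force': array([-0.55890203,  0.54833205,  0.56329881]), 'ft_torque': array([ 0.02916011,  0.01714341, -0.04063294]), 'gripper_width': 0.08505576864807624} 0.0187
top [[390.22699005094523, 0.0, 313.9974980525265], [0.0, 390.22699005094523, 197.46012567398637], [0.0, 0.0, 1.0]] [[-0.005057381578580984, -0.9995790280563843, -0.02856903151006006], [-0.9830755424780359, 0.010201826524096546, -0.18291637574883193], [0.18313082939004086, 0.027160438240691444, -0.9827132897857285]] [0.04142420098405226, 0.533882324422139, 1.0126900985518155]
side [[400.61213825110855, 0.0, 324.15074476139483], [0.0, 400.61213825110855, 200.10246354834007], [0.0, 0.0, 1.0]] [[-0.9997051226746742, 0.015922045943735898, -0.018334561652263694], [0.02407441623897029, 0.5510919362439722, -0.834097176766366], [-0.0031765044888840107, -0.8342926142905948, -0.5513127456892294]] [0.5147438874236745, 0.041585923202188076, 1.1894915407310738]
```

View pics/top0.png

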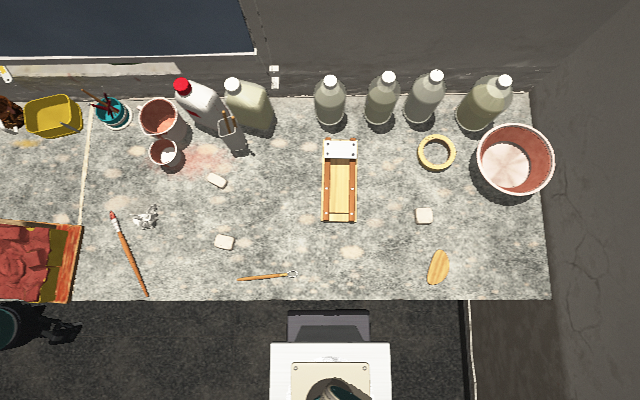

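View pics/side0.png

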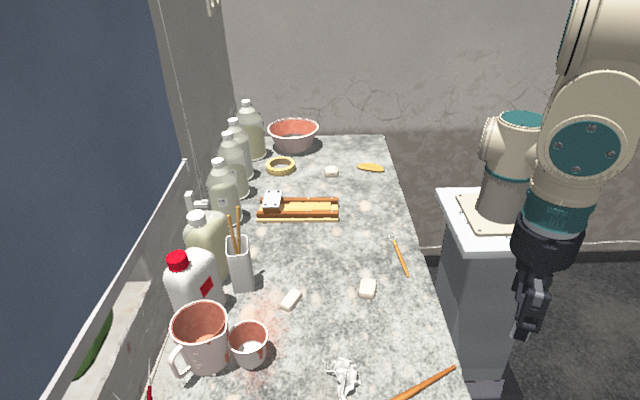

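The top view shows the jig at about (339,180) with its bridge at (341,150). The blanks are at (217,181), which is the narrow one, (225,242) and (424,216). Next I'll measure the blanks and the jig.

```bash
cat > h.py <<'E'
import numpy as np, cv2
def load(f):
    d=np.load(f); return {k:d[k] for k in d}
def ray(c,uv,z):
    uv=np.atleast_2d(np.asarray(uv,float)); d=np.c_[uv,np.ones(len(uv))]@np.linalg.inv(c["K"]).T@c["R"]
    o=-c["R"].T@c["t"]; return o+d*((z-o[2])/d[:,2])[:,None]
def proj(c,X):
    p=(np.atleast_2d(X)@c["R"].T+c["t"])@c["K"].T; return p[:,:2]/p[:,2:]
E
python3 - <<'E'
from h import *
for n,pts in (("top",[(217,181),(225,242),(424,216)]),("side",[(291,299),(368,288),(331,171)])):
    c=load(n+"0.npz"); im=c["frame"][:,:,::-1].copy()
    hsv=cv2.cvtColor(im,cv2.COLOR_BGR2HSV)
    tiles=[]
    for u,v in pts:
        s=16; t=cv2.resize(im[v-s:v+s,u-s:u+s],(260,260),interpolation=cv2.INTER_NEAREST); tiles.append(t)
        print(n,hsv[v,u],hsv[v-12,u-12])
    cv2.imwrite(f"pics/z_{n}.png",np.hstack(tiles))
c=load("top0.npz");im=c["frame"][:,:,::-1]
cv2.imwrite("pics/jig0.png",cv2.resize(im[130:230,300:380],(480,600),interpolation=cv2.INTER_CUBIC))
E
```

```text
top [ 23  16 251] [ 17  28 229]
top [ 20  20 249] [ 20  36 224]
top [ 20  20 249] [ 24  22 187]
side [ 25   6 254] [ 27  12 218]
side [ 23   8 254] [ 33  13 192]
side [ 20   9 255] [ 30   6 225]
```

View pics/z_top.png

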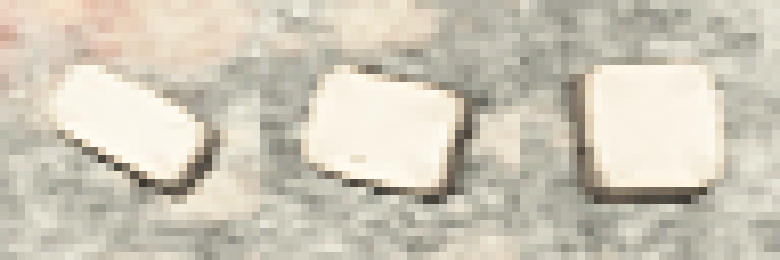

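View pics/z_side.png

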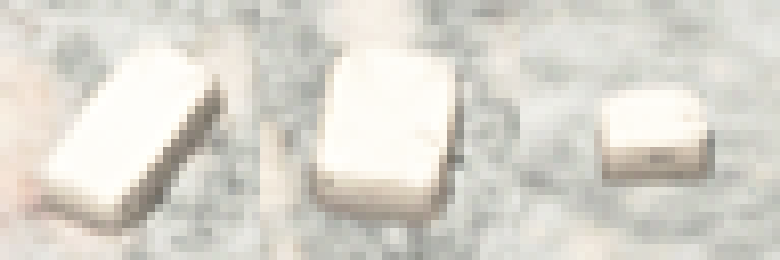

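View pics/jig0.png

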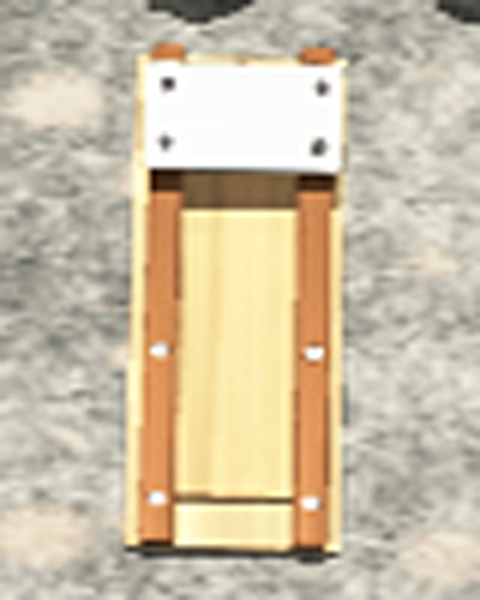

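Run:
```python
from h import *
c=load("top0.npz"); im=c["frame"][:,:,::-1].copy(); hsv=cv2.cvtColor(im,cv2.COLOR_BGR2HSV)
# upsampled subpixel contours
def big(x0,y0,x1,y1,k=8):
    return cv2.resize(im[y0:y1,x0:x1],None,fx=k,fy=k,interpolation=cv2.INTER_CUBIC)
def pix(p,x0,y0,k=8): return (np.asarray(p,float)+.5)/k-.5+[x0,y0]
def cont(m): 
    cs,_=cv2.findContours(m,cv2.RETR_EXTERNAL,cv2.CHAIN_APPROX_NONE); return sorted(cs,key=cv2.contourArea,reverse=True)
# square blank
for name,(u,v),h in (("sq",(424,216),.020),("obl",(225,242),.016),("nar",(217,181),.014)):
    b=big(u-16,v-16,u+16,v+16); m=cv2.inRange(cv2.cvtColor(b,cv2.COLOR_BGR2HSV),(0,0,222),(180,60,255))
    m=cv2.morphologyEx(m,cv2.MORPH_OPEN,np.ones((25,25),np.uint8))
    k=cont(m)[0][:,0]; P=ray(c,pix(k,u-16,v-16),h)[:,:2]
    r=cv2.minAreaRect((P*1000).astype(np.float32)); print(name,r)
# rails
x0,y0,x1,y1=300,130,380,230
b=big(x0,y0,x1,y1); hb=cv2.cvtColor(b,cv2.COLOR_BGR2HSV)
m=cv2.inRange(hb,(6,120,120),(17,255,255)); cv2.imwrite("pics/rm.png",m[:, :])
for k in cont(m)[:3]:
    P=ray(c,pix(k[:,0],x0,y0),.03)[:,:2]; r=cv2.minAreaRect((P*1000).astype(np.float32)); print("rail",cv2.contourArea(k),r)
m=cv2.inRange(hb,(0,0,225),(180,25,255)); m=cv2.morphologyEx(m,cv2.MORPH_OPEN,np.ones((41,41),np.uint8))
k=cont(m)[0]; P=ray(c,pix(k[:,0],x0,y0),.055)[:,:2]; print("bridge",cv2.minAreaRect((P*1000).astype(np.float32)),P.min(0),P.max(0))
print("bed near end",ray(c,[(339,130+498/6)],.022))
print("rail near ends",ray(c,[(300+157/6,130+545/6),(300+313/6,130+545/6)],.030))
print("base near",ray(c,[(300+130/6,130+545/6),(300+335/6,130+548/6)],.012))
print("white screws",ray(c,[(300+160/6,130+350/6),(300+314/6,130+353/6),(300+157/6,130+498/6),(300+311/6,130+502/6)],.030))
```

```text
sq ((488.03485107421875, -265.1413269042969), (44.53205490112305, 40.99347686767578), 89.51150512695312)
obl ((419.396484375, 291.00054931640625), (50.498992919921875, 35.15234375), 78.78628540039062)
nar ((598.748779296875, 322.04925537109375), (63.21148681640625, 27.451202392578125), 62.67285919189453)
rail 22653.0 ((556.2327880859375, -66.44190979003906), (21.02155303955078, 169.3115692138672), 88.09685516357422)
rail 22192.5 ((561.0745849609375, -16.51613426208496), (58.16313171386719, 174.51336669921875), 88.53250885009766)
rail 2504.0 ((641.37255859375, -43.02665328979492), (32.03284454345703, 13.12835693359375), 89.25366973876953)
bridge ((669.4267578125, -35.596595764160156), (89.29524993896484, 48.47083282470703), 88.75525665283203) [ 0.64465883 -0.0804297 ] [0.69408298 0.00899745]
bed near end [[ 0.49487512 -0.0309724   0.022     ]]
rail near ends [[ 0.47235861  0.00481737  0.03      ]
 [ 0.4717452  -0.06629094  0.03      ]]
base near [[ 0.47471266  0.01729935  0.012     ]
 [ 0.47249423 -0.07769648  0.012     ]]
white screws [[ 0.56336465  0.00244634  0.03      ]
 [ 0.56115663 -0.06880212  0.03      ]
 [ 0.49404112  0.00458399  0.03      ]
 [ 0.49154441 -0.06583153  0.03      ]]
```

View pics/rm.png

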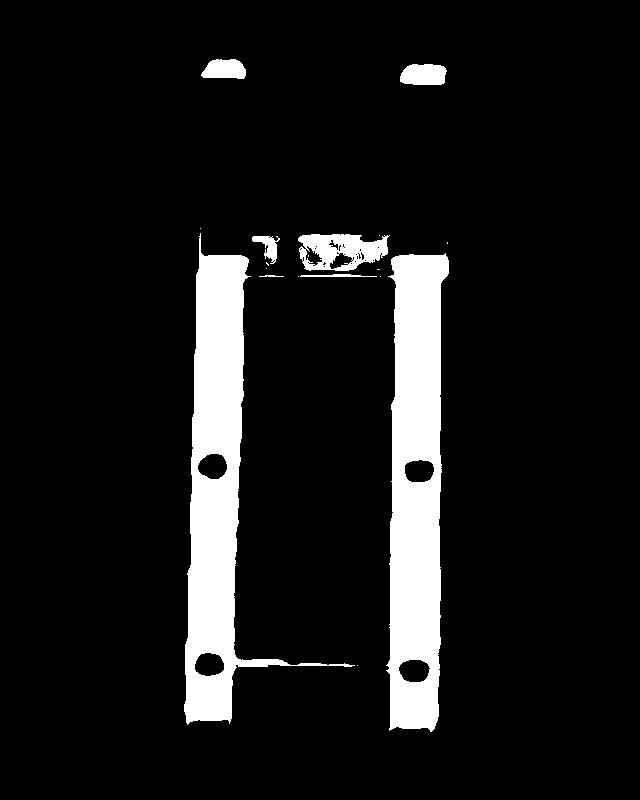

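Run:
```python
from h import *
c=load("top0.npz"); im=c["frame"][:,:,::-1].copy()
x0,y0,k=300,130,8
b=cv2.resize(im[130:230,300:380],None,fx=k,fy=k,interpolation=cv2.INTER_CUBIC)
m=cv2.inRange(cv2.cvtColor(b,cv2.COLOR_BGR2HSV),(6,120,120),(17,255,255))
L=[];R=[]
for v in range(290,710,5):
    for lo,hi,o in((170,260,L),(375,460,R)):
        u=np.where(m[v,lo:hi])[0]+lo
        o.append((u.min(),u.max(),v))
res=[]
for n,o in(("L",L),("R",R)):
    o=np.array(o,float); w=o[:,1]-o[:,0]; o=o[abs(w-np.median(w))<5]
    for j,nm in((0,"left"),(1,"right"),(None,"mid")):
        u=o[:,j] if j is not None else o[:,:2].mean(1)
        P=ray(c,(np.c_[u,o[:,2]]+.5)/k-.5+[x0,y0],.03)[:,:2]
        vx,vy,px,py=cv2.fitLine(P.astype(np.float32),cv2.DIST_HUBER,0,.01,.01).ravel()
        s=vy/vx; print(n,nm,"yaw",s,"y at .55",py+s*(.55-px));
```

```text
L left yaw -0.035267245 y at .55 0.01171747
L right yaw -0.044150554 y at .55 -0.0045380467
L mid yaw -0.039391838 y at .55 0.0035767592
R left yaw -0.035827767 y at .55 -0.057961773
R right yaw -0.028266514 y at .55 -0.074464746
R mid yaw -0.031937134 y at .55 -0.06626453
```

Run:
```python
from h import *
c=load("top0.npz"); im=c["frame"].astype(float).mean(2)
print("cam",-c["R"].T@c["t"])
print("h",im[211:220,410:440].mean(0).round().astype(int).tolist())
print("v",im[202:232,419:430].mean(1).round().astype(int).tolist())
c2=load("side0.npz"); i2=c2["frame"].astype(float).mean(2)
print("sh",i2[168:174,320:345].mean(0).round().astype(int).tolist())
print("sv",i2[158:185,327:337].mean(1).round().astype(int).tolist())
print("side cam",-c2["R"].T@c2["t"])
for cc,n in((c,"top"),(c2,"side")):
  for x0,y0 in((.488,-.265),):
    print(n,proj(cc,[[x0+sx*h,y0+sy*h,z] for z,h in((0,.024),(.02,.023)) for sx in(-1,1) for sy in(-1,1)]).round(1).tolist())
```

```text
cam [0.33960138 0.00845508 1.09402329]
h [190, 189, 188, 177, 135, 112, 194, 238, 241, 240, 240, 240, 240, 240, 240, 241, 241, 241, 241, 241, 242, 243, 223, 184, 190, 193, 200, 198, 192, 197]
v [166, 173, 177, 199, 195, 174, 243, 240, 239, 239, 241, 241, 241, 241, 241, 241, 240, 239, 238, 240, 239, 108, 78, 184, 181, 178, 187, 174, 176, 186]
sh [210, 213, 217, 219, 209, 228, 244, 243, 241, 240, 240, 237, 237, 236, 237, 233, 231, 210, 185, 211, 209, 209, 211, 213, 211]
sv [206, 212, 212, 214, 217, 212, 210, 223, 244, 251, 249, 247, 250, 249, 238, 192, 172, 163, 143, 171, 213, 209, 206, 199, 191, 190, 202]
side cam [0.51736937 0.96127056 0.69990615]
top [[431.4, 224.2], [414.1, 224.4], [430.4, 207.3], [413.2, 207.4], [433.0, 223.0], [416.1, 223.2], [432.0, 206.5], [415.2, 206.6]]
side [[337.1, 170.2], [337.7, 177.0], [323.7, 170.6], [323.9, 177.3], [336.9, 165.4], [337.4, 171.8], [323.9, 165.8], [324.1, 172.2]]
```

```bash
cat >> h.py <<'E'
from scipy.spatial.transform import Rotation as Ro
def plan(goal,yaw,tilt=(0,0)):
    "shift/turn in tool units from measured pose; tilt ignored"
    from bench import observe
    s=observe(); R0=Ro.from_euler('xyz',s["ee_rot"])
    d=R0.inv().apply(np.array(goal)-s["position"])/.3
    w=(R0.inv()*Ro.from_euler('xyz',[np.pi,0,yaw])).as_rotvec()/(np.pi/2)
    print("t",s["t"],"pos",s["position"].round(4),"rot",s["ee_rot"].round(4),"F",s["ft_force"].round(2),"w",round(s["gripper_width"],4))
    print("shift",d.round(4),"turn",w.round(4), "rows",round(np.linalg.norm(d)*.3/.0417,1))
E
python3 -c "
from h import *
plan([.33,.30,.2],0.6)
plan([.4873,-.265,.14],-.005)"
```

```text
t 0.1 pos [0.2435 0.5748 0.2302] rot [-3.1414e+00  2.0000e-03  1.1700e+00] F [-0.41 -0.73 -0.09] w 0.0851
shift [-0.7309  0.6229  0.1022] turn [2.000e-04 1.300e-03 3.629e-01] rows 6.9
t 0.1 pos [0.2435 0.5748 0.2302] rot [-3.1414e+00  2.0000e-03  1.1700e+00] F [-0.41 -0.73 -0.09] w 0.0851
shift [-2.26    1.8405  0.3051] turn [7.00e-04 1.20e-03 7.48e-01] rows 21.1
```

Request:
{"fn": "apply_moves", "kwargs": {"increments": [{"tx": -0.73, "ty": 0.62, "tz": 0.1, "wz": 0.36}, {"tx": -0.73, "ty": 0.62, "tz": 0.1, "wz": 0.36}, {"tx": -0.73, "ty": 0.62, "tz": 0.1, "wz": 0.36}, {"tx": -0.73, "ty": 0.62, "tz": 0.1, "wz": 0.36}, {"tx": -0.73, "ty": 0.62, "tz": 0.1, "wz": 0.36}, {"tx": -0.73, "ty": 0.62, "tz": 0.1, "wz": 0.36}, {"tx": -0.73, "ty": 0.62, "tz": 0.1, "wz": 0.36}, {"tx": -0.73, "ty": 0.62, "tz": 0.1, "wz": 0.36}], "gripper": 1}}

```text
$.increments[0]: bad value
```

```bash
python3 -c "
from h import *
plan([.40,.04,.17],0.25)"
```

```text
t 0.1 pos [0.2435 0.5748 0.2302] rot [-3.1414e+00  2.0000e-03  1.1700e+00] F [-0.41 -0.73 -0.09] w 0.0851
shift [-1.4376  1.1759  0.2035] turn [5.000e-04 1.300e-03 5.857e-01] rows 13.4
```

Request:
{"fn": "apply_moves", "kwargs": {"increments": [{"tx": -0.73, "ty": 0.62, "tz": 0.1, "wx": 0, "wy": 0, "wz": 0.36}, {"tx": -0.73, "ty": 0.62, "tz": 0.1, "wx": 0, "wy": 0, "wz": 0.36}, {"tx": -0.73, "ty": 0.62, "tz": 0.1, "wx": 0, "wy": 0, "wz": 0.36}, {"tx": -0.73, "ty": 0.62, "tz": 0.1, "wx": 0, "wy": 0, "wz": 0.36}, {"tx": -0.73, "ty": 0.62, "tz": 0.1, "wx": 0, "wy": 0, "wz": 0.36}, {"tx": -0.73, "ty": 0.62, "tz": 0.1, "wx": 0, "wy": 0, "wz": 0.36}, {"tx": -0.73, "ty": 0.62, "tz": 0.1, "wx": 0, "wy": 0, "wz": 0.36}, {"tx": -0.73, "ty": 0.62, "tz": 0.1, "wx": 0, "wy": 0, "wz": 0.36}], "gripper": 1}}

```text
t: 0.77
position: [0.3294, 0.2952, 0.1997]
ee_rot: [3.139, 0.005, 0.598]
ft_force: [-1.1, 0.4, -0.5]
gripper_width: 0.0853
```

```bash
python3 -c "
from h import *
plan([.40,.04,.17],0.25)"
```

```text
t 0.7667 pos [0.3294 0.2952 0.1997] rot [3.1389 0.0046 0.5979] F [-1.13  0.39 -0.46] w 0.0853
shift [-0.284   0.8353  0.1027] turn [0.0022 0.0026 0.2215] rows 6.4
```

Request:
{"fn": "apply_moves", "kwargs": {"increments": [{"tx": -0.28, "ty": 0.835, "tz": 0.1, "wx": 0, "wy": 0, "wz": 0.22}, {"tx": -0.28, "ty": 0.835, "tz": 0.1, "wx": 0, "wy": 0, "wz": 0.22}, {"tx": -0.28, "ty": 0.835, "tz": 0.1, "wx": 0, "wy": 0, "wz": 0.22}, {"tx": -0.28, "ty": 0.835, "tz": 0.1, "wx": 0, "wy": 0, "wz": 0.22}, {"tx": -0.28, "ty": 0.835, "tz": 0.1, "wx": 0, "wy": 0, "wz": 0.22}, {"tx": -0.28, "ty": 0.835, "tz": 0.1, "wx": 0, "wy": 0, "wz": 0.22}, {"tx": -0.28, "ty": 0.835, "tz": 0.1, "wx": 0, "wy": 0, "wz": 0.22}]}}

```text
t: 1.35
position: [0.4036, 0.0437, 0.1708]
ee_rot: [3.14, 0.0, 0.255]
ft_force: [0.6, 1.4, -0.5]
gripper_width: 0.0857
```

```bash
python3 -c "
from h import *
plan([.45,-.22,.13],-.005)"
```

```text
t 1.35 pos [0.4036 0.0437 0.1708] rot [3.1399e+00 1.0000e-04 2.5470e-01] F [ 0.6   1.41 -0.5 ] w 0.0857
shift [-0.0719  0.8892  0.1376] turn [ 1.100e-03 -1.000e-04  1.653e-01] rows 6.5
```

Request:
{"fn": "apply_moves", "kwargs": {"increments": [{"tx": -0.07, "ty": 0.89, "tz": 0.13, "wx": 0, "wy": 0, "wz": 0.165}, {"tx": -0.07, "ty": 0.89, "tz": 0.13, "wx": 0, "wy": 0, "wz": 0.165}, {"tx": -0.07, "ty": 0.89, "tz": 0.13, "wx": 0, "wy": 0, "wz": 0.165}, {"tx": -0.07, "ty": 0.89, "tz": 0.13, "wx": 0, "wy": 0, "wz": 0.165}, {"tx": -0.07, "ty": 0.89, "tz": 0.13, "wx": 0, "wy": 0, "wz": 0.165}, {"tx": -0.07, "ty": 0.89, "tz": 0.13, "wx": 0, "wy": 0, "wz": 0.165}, {"tx": -0.07, "ty": 0.89, "tz": 0.13, "wx": 0, "wy": 0, "wz": 0.165}, {"tx": -0.07, "ty": 0.89, "tz": 0.13, "wx": 0, "wy": 0, "wz": 0.165}, {"tx": -0.07, "ty": 0.89, "tz": 0.13, "wx": 0, "wy": 0, "wz": 0.165}]}}

```text
t: 2.1
position: [0.4507, -0.2167, 0.1316]
ee_rot: [-3.14, 0.001, -0.002]
ft_force: [0.5, 0.8, -0.6]
gripper_width: 0.0855
```

```bash
python3 -c "
from h import *
plan([.4873,-.265,.06],-.005)"
```

```text
t 2.1 pos [ 0.4507 -0.2167  0.1316] rot [-3.1404e+00  1.2000e-03 -2.4000e-03] F [ 0.48  0.81 -0.65] w 0.0855
shift [0.1226 0.1609 0.2385] turn [-0.0008  0.0008  0.0016] rows 2.2
```

Request:
{"fn": "apply_moves", "kwargs": {"increments": [{"tx": 0.122, "ty": 0.161, "tz": 0.1, "wx": 0, "wy": 0, "wz": 0}, {"tx": 0.122, "ty": 0.161, "tz": 0.15, "wx": 0, "wy": 0, "wz": 0}, {"tx": 0.122, "ty": 0.161, "tz": 0.238, "wx": 0, "wy": 0, "wz": 0}, {"tx": 0.122, "ty": 0.161, "tz": 0.238, "wx": 0, "wy": 0, "wz": 0}, {"tx": 0.122, "ty": 0.161, "tz": 0.238, "wx": 0, "wy": 0, "wz": 0}]}}

```text
t: 2.52
position: [0.4855, -0.2616, 0.0594]
ee_rot: [-3.138, 0.005, 0.001]
ft_force: [-0.2, 0.2, -0.4]
gripper_width: 0.0855
```

```bash
python3 -c "
from h import *
from bench import capture
c=capture('top'); np.savez('top1.npz',**c); cs=capture('side')
plan([.4873,-.265,.003],-.005)
im=c['frame'][:,:,::-1]; i2=cs['frame'][:,:,::-1]
cv2.imwrite('pics/g1.png',np.hstack([cv2.resize(im[186:246,385:465],(400,300),interpolation=cv2.INTER_CUBIC),cv2.resize(i2[140:200,290:370],(400,300),interpolation=cv2.INTER_CUBIC)]))"
```

```text
t 2.6167 pos [ 0.4877 -0.2632  0.0619] rot [-3.1415e+00 -3.0000e-04  1.2000e-03] F [ 0.56 -0.6   0.  ] w 0.0854
shift [-0.0013  0.006   0.1964] turn [-0.     -0.0002  0.004 ] rows 1.4
```

View pics/g1.png

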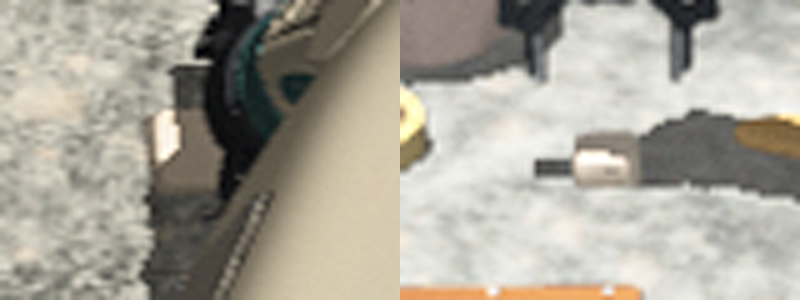

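Request:
{"fn": "apply_moves", "kwargs": {"increments": [{"tx": -0.001, "ty": 0.006, "tz": 0.08, "wx": 0, "wy": 0, "wz": 0}, {"tx": -0.001, "ty": 0.006, "tz": 0.14, "wx": 0, "wy": 0, "wz": 0}, {"tx": -0.001, "ty": 0.006, "tz": 0.18, "wx": 0, "wy": 0, "wz": 0}, {"tx": -0.001, "ty": 0.006, "tz": 0.197, "wx": 0, "wy": 0, "wz": 0}, {"tx": -0.001, "ty": 0.006, "tz": 0.197, "wx": 0, "wy": 0, "wz": 0}, {"tx": -0.001, "ty": 0.006, "tz": 0.197, "wx": 0, "wy": 0, "wz": 0}]}}

```text
t: 3.12
position: [0.4878, -0.2662, 0.0027]
ee_rot: [3.141, -0.001, 0.0]
ft_force: [-0.0, 0.6, 0.3]
gripper_width: 0.0859
```

Request:
{"fn": "apply_moves", "kwargs": {"increments": [{"tx": 0, "ty": 0, "tz": 0, "wx": 0, "wy": 0, "wz": 0}, {"tx": 0, "ty": 0, "tz": 0, "wx": 0, "wy": 0, "wz": 0}, {"tx": 0, "ty": 0, "tz": 0, "wx": 0, "wy": 0, "wz": 0}, {"tx": 0, "ty": 0, "tz": 0, "wx": 0, "wy": 0, "wz": 0}, {"tx": 0, "ty": 0, "tz": 0, "wx": 0, "wy": 0, "wz": 0}, {"tx": 0, "ty": 0, "tz": 0, "wx": 0, "wy": 0, "wz": 0}, {"tx": 0, "ty": 0, "tz": 0, "wx": 0, "wy": 0, "wz": 0}, {"tx": 0, "ty": 0, "tz": 0, "wx": 0, "wy": 0, "wz": 0}, {"tx": 0, "ty": 0, "tz": 0, "wx": 0, "wy": 0, "wz": 0}], "gripper": 0, "squeeze": 35}}

```text
t: 3.87
position: [0.4881, -0.2667, 0.003]
ee_rot: [3.141, -0.002, -0.0]
ft_force: [-0.5, 0.4, 5.8]
gripper_width: 0.0445
```

Request:
{"fn": "apply_moves", "kwargs": {"increments": [{"tx": 0, "ty": 0, "tz": -0.05, "wx": 0, "wy": 0, "wz": 0}, {"tx": 0, "ty": 0, "tz": -0.12, "wx": 0, "wy": 0, "wz": 0}, {"tx": 0, "ty": 0, "tz": -0.2, "wx": 0, "wy": 0, "wz": 0}, {"tx": 0, "ty": 0, "tz": -0.25, "wx": 0, "wy": 0, "wz": 0}, {"tx": 0, "ty": 0, "tz": -0.25, "wx": 0, "wy": 0, "wz": 0}, {"tx": 0, "ty": 0, "tz": -0.25, "wx": 0, "wy": 0, "wz": 0}]}}

```text
t: 4.37
position: [0.4881, -0.2668, 0.0777]
ee_rot: [3.14, -0.002, -0.0]
ft_force: [-1.0, 0.3, -0.3]
gripper_width: 0.0444
```

```bash
python3 -c "
from h import *
from bench import capture
cs=capture('side'); np.savez('s2.npz',**cs)
# jig frame: origin .5925,-.0328 yaw -.035 ; bed -55
o=np.array([.5925,-.0328]);Y=-.035;print(o+np.array([-.055*np.cos(Y),-.055*np.sin(Y)]))
plan([.5375,-.0309,.09],-.035)
i2=cs['frame'][:,:,::-1]
cv2.imwrite('pics/g2.png',cv2.resize(i2[110:210,270:400],(780,600),interpolation=cv2.INTER_CUBIC))"
```

```text
[ 0.53753368 -0.03087539]
t 4.4167 pos [ 0.4871 -0.2661  0.0765] rot [-3.1415e+00  1.0000e-04 -3.0000e-04] F [-0.29 -1.   -1.66] w 0.0446
shift [ 0.1678 -0.784  -0.0449] turn [-0.      0.0001  0.0221] rows 5.8
```

View pics/g2.png

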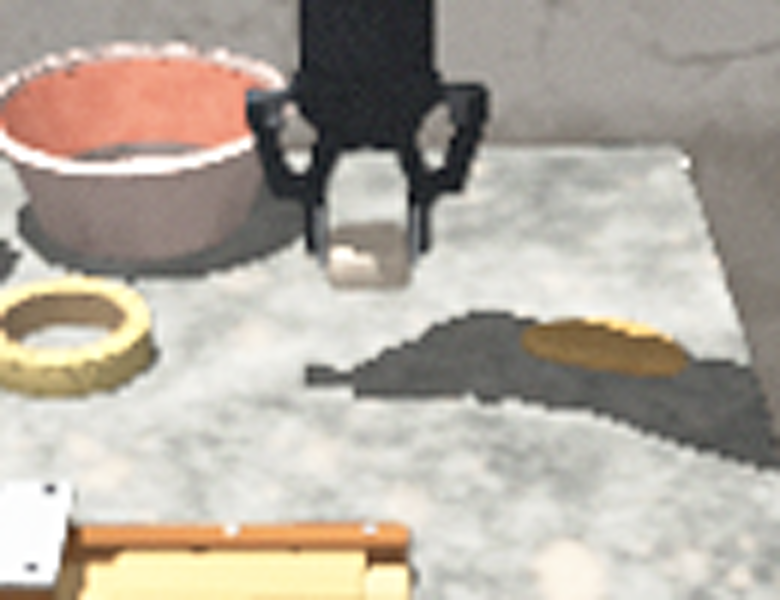

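The picture shows the blank held level between the pads at about (368,255), slightly below the fingertips. I'll carry it over to above the bed.

Request:
{"fn": "apply_moves", "kwargs": {"increments": [{"tx": 0.168, "ty": -0.784, "tz": -0.045, "wx": 0, "wy": 0, "wz": 0.022}, {"tx": 0.168, "ty": -0.784, "tz": -0.045, "wx": 0, "wy": 0, "wz": 0.022}, {"tx": 0.168, "ty": -0.784, "tz": -0.045, "wx": 0, "wy": 0, "wz": 0.022}, {"tx": 0.168, "ty": -0.784, "tz": -0.045, "wx": 0, "wy": 0, "wz": 0.022}, {"tx": 0.168, "ty": -0.784, "tz": -0.045, "wx": 0, "wy": 0, "wz": 0.022}, {"tx": 0.168, "ty": -0.784, "tz": -0.045, "wx": 0, "wy": 0, "wz": 0.022}, {"tx": 0.168, "ty": -0.784, "tz": -0.045, "wx": 0, "wy": 0, "wz": 0.022}, {"tx": 0.168, "ty": -0.784, "tz": -0.045, "wx": 0, "wy": 0, "wz": 0.022}, {"tx": 0.168, "ty": -0.784, "tz": -0.045, "wx": 0, "wy": 0, "wz": 0.022}]}}

```text
t: 5.17
position: [0.5366, -0.031, 0.0889]
ee_rot: [3.141, 0.003, -0.034]
ft_force: [-0.1, -0.8, -0.9]
gripper_width: 0.0444
```

```bash
python3 -c "
from h import *
from bench import capture
cs=capture('side'); np.savez('s3.npz',**cs); c=capture('top'); np.savez('t3.npz',**c)
plan([.5375,-.0309,.045],-.035)
i2=cs['frame'][:,:,::-1]
cv2.imwrite('pics/g3.png',np.hstack([cv2.resize(i2[160:230,240:350],(480,420),interpolation=cv2.INTER_CUBIC)[:, :400],cv2.resize(c['frame'][130:230,300:400,::-1],(400,420))]))
cv2.imwrite('pics/g3s.png',cv2.resize(i2[150:230,250:350],(750,600),interpolation=cv2.INTER_NEAREST))"
```

```text
t 5.2667 pos [ 0.5369 -0.032   0.0894] rot [ 3.1414e+00  1.8000e-03 -3.6400e-02] F [-0.36  0.05 -0.14] w 0.0443
shift [ 0.0022 -0.0039  0.148 ] turn [ 0.0001  0.0012 -0.0009] rows 1.1
```

View pics/g3.png

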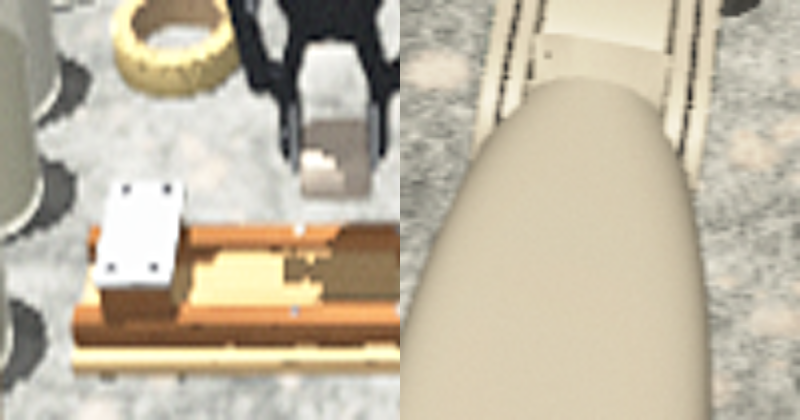

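View pics/g3s.png

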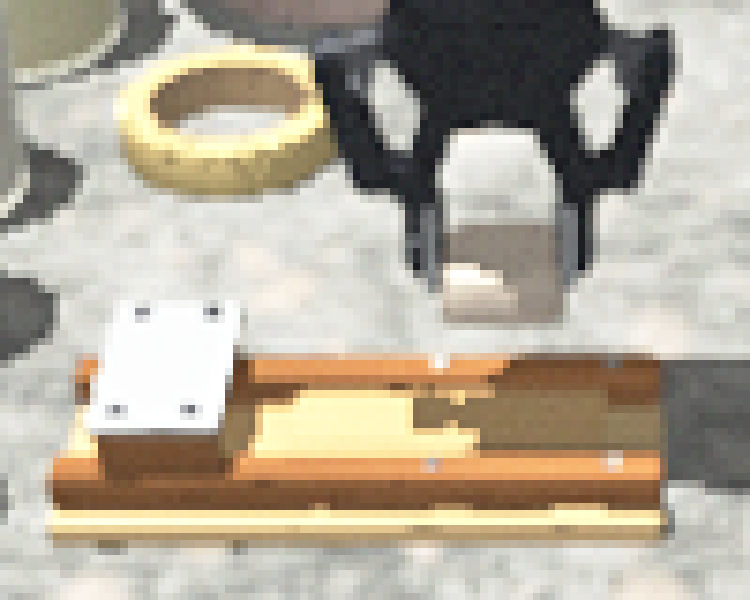

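```bash
python3 -c "
from h import *
c=load('s3.npz')
f=lambda u,v:(250+u/7.5-.5,150+v/7.5-.5)
print('blank bottom +y edge',ray(c,[f(443,322),f(562,322)],.0864), 'top edge',ray(c,[f(443,222),f(560,222)],.1064))
print('near rail inner top',ray(c,[f(450,451),f(600,451),f(300,459)],.03))
print('near rail outer top',ray(c,[f(350,482),f(550,480)],.03))
print('far rail inner foot (bed)',ray(c,[f(330,389),f(480,391)],.022))
print('far rail outer top',ray(c,[f(350,356),f(450,354)],.03))
print('rail end',ray(c,[f(663,470)],.03),'bed end',ray(c,[f(607,430)],.022), 'bridge near top corners',ray(c,[f(240,302),f(232,432)],.055), 'far',ray(c,[f(118,300),f(88,430)],.055))
i=c['frame'].astype(int).mean(2)
print(i[176:198,312:322].mean(1).round())
print(i[196:222,300:306].mean(1).round())
"
```

```text
blank bottom +y edge [[ 0.55782189 -0.00892217  0.0864    ]
 [ 0.51239291 -0.00688354  0.0864    ]] top edge [[ 0.55770826 -0.05017513  0.1064    ]
 [ 0.51213294 -0.04802749  0.1064    ]]
near rail inner top [[ 0.55724339 -0.00370441  0.03      ]
 [ 0.49866677 -0.0012267   0.03      ]
 [ 0.61570026 -0.00071332  0.03      ]]
near rail outer top [[0.59551096 0.01560407 0.03      ]
 [0.51842907 0.0174919  0.03      ]]
far rail inner foot (bed) [[ 0.60740646 -0.06167226  0.022     ]
 [ 0.54611711 -0.0575355   0.022     ]]
far rail outer top [[ 0.59929559 -0.07374208  0.03      ]
 [ 0.55826088 -0.07343634  0.03      ]]
rail end [[0.47469255 0.01264528 0.03      ]] bed end [[ 0.49525664 -0.02725812  0.022     ]] bridge near top corners [[ 0.64276676 -0.07749482  0.055     ]
 [ 0.63898764  0.01611918  0.055     ]] far [[ 0.69277428 -0.08129998  0.055     ]
 [ 0.69421617  0.01241399  0.055     ]]
[198. 190. 201. 180. 132. 133. 135. 133. 131. 147. 181. 194. 182. 180.
 168. 157. 146. 185. 227. 226. 215. 169.]
[209. 194. 166. 168. 135. 109. 194. 212. 209. 210. 209. 225. 228. 224.
 214. 164. 172. 154.  98.  91.  87.  81. 213. 241. 178. 147.]
```

Request:
{"fn": "apply_moves", "kwargs": {"increments": [{"tx": 0.002, "ty": 0, "tz": 0.08, "wx": 0, "wy": 0, "wz": 0}, {"tx": 0.002, "ty": 0, "tz": 0.13, "wx": 0, "wy": 0, "wz": 0}, {"tx": 0.002, "ty": 0, "tz": 0.16, "wx": 0, "wy": 0, "wz": 0}, {"tx": 0.002, "ty": 0, "tz": 0.175, "wx": 0, "wy": 0, "wz": 0}, {"tx": 0.002, "ty": 0, "tz": 0.185, "wx": 0, "wy": 0, "wz": 0}, {"tx": 0.002, "ty": 0, "tz": 0.185, "wx": 0, "wy": 0, "wz": 0}]}}

```text
t: 5.77
position: [0.5381, -0.0315, 0.0345]
ee_rot: [-3.142, 0.001, -0.036]
ft_force: [0.1, 0.7, -0.3]
gripper_width: 0.0443
```

```bash
python3 -c "
from h import *
plan([.5375,-.0315,.025],-.035)"
```

```text
t 5.7667 pos [ 0.5381 -0.0315  0.0345] rot [-3.1415e+00  6.0000e-04 -3.5800e-02] F [ 0.11  0.7  -0.29] w 0.0443
shift [-0.0022 -0.0001  0.0317] turn [-0.      0.0004 -0.0005] rows 0.2
```

Now the slow lowering, about 1.5 mm per row at first, watching the force.

Request:
{"fn": "apply_moves", "kwargs": {"increments": [{"tx": 0, "ty": 0, "tz": 0.005, "wx": 0, "wy": 0, "wz": 0}, {"tx": 0, "ty": 0, "tz": 0.01, "wx": 0, "wy": 0, "wz": 0}, {"tx": 0, "ty": 0, "tz": 0.015, "wx": 0, "wy": 0, "wz": 0}, {"tx": 0, "ty": 0, "tz": 0.015, "wx": 0, "wy": 0, "wz": 0}, {"tx": 0, "ty": 0, "tz": 0.015, "wx": 0, "wy": 0, "wz": 0}]}}

```text
t: 6.18
position: [0.5385, -0.0309, 0.0305]
ee_rot: [3.142, -0.0, -0.035]
ft_force: [-0.1, -0.1, -0.5]
gripper_width: 0.0443
```

Request:
{"fn": "apply_moves", "kwargs": {"increments": [{"tx": 0, "ty": 0, "tz": 0.004, "wx": 0, "wy": 0, "wz": 0}, {"tx": 0, "ty": 0, "tz": 0.008, "wx": 0, "wy": 0, "wz": 0}, {"tx": 0, "ty": 0, "tz": 0.011, "wx": 0, "wy": 0, "wz": 0}, {"tx": 0, "ty": 0, "tz": 0.011, "wx": 0, "wy": 0, "wz": 0}, {"tx": 0, "ty": 0, "tz": 0.011, "wx": 0, "wy": 0, "wz": 0}]}}

```text
t: 6.6
position: [0.5382, -0.031, 0.0269]
ee_rot: [-3.142, 0.0, -0.035]
ft_force: [-0.0, 0.9, -0.9]
gripper_width: 0.0446
```

Request:
{"fn": "apply_moves", "kwargs": {"increments": [{"tx": 0, "ty": 0, "tz": 0.003, "wx": 0, "wy": 0, "wz": 0}, {"tx": 0, "ty": 0, "tz": 0.005, "wx": 0, "wy": 0, "wz": 0}, {"tx": 0, "ty": 0, "tz": 0.005, "wx": 0, "wy": 0, "wz": 0}, {"tx": 0, "ty": 0, "tz": 0.005, "wx": 0, "wy": 0, "wz": 0}]}}

```text
t: 6.93
position: [0.5383, -0.031, 0.0255]
ee_rot: [-3.142, 0.0, -0.035]
ft_force: [1.3, 0.5, -0.1]
gripper_width: 0.0444
```

```bash
python3 -c "
from h import *
plan([.5375,-.0315,.025],-.035)"
```

```text
t 6.9333 pos [ 0.5383 -0.031   0.0255] rot [-3.1416e+00  1.0000e-04 -3.4800e-02] F [ 1.3   0.48 -0.14] w 0.0444
shift [-0.0025  0.0017  0.0015] turn [-0.      0.0001  0.0001] rows 0.0
```

Request:
{"fn": "apply_moves", "kwargs": {"increments": [{"tx": 0, "ty": 0, "tz": 0.002, "wx": 0, "wy": 0, "wz": 0}, {"tx": 0, "ty": 0, "tz": 0.004, "wx": 0, "wy": 0, "wz": 0}, {"tx": 0, "ty": 0, "tz": 0.004, "wx": 0, "wy": 0, "wz": 0}, {"tx": 0, "ty": 0, "tz": 0.004, "wx": 0, "wy": 0, "wz": 0}]}}

```text
t: 7.27
position: [0.5385, -0.0311, 0.025]
ee_rot: [3.141, -0.0, -0.035]
ft_force: [-1.9, -0.8, 4.9]
gripper_width: 0.0447
```

Request:
{"fn": "apply_moves", "kwargs": {"increments": [{"tx": 0, "ty": 0, "tz": 0, "wx": 0, "wy": 0, "wz": 0}, {"tx": 0, "ty": 0, "tz": 0, "wx": 0, "wy": 0, "wz": 0}, {"tx": 0, "ty": 0, "tz": 0, "wx": 0, "wy": 0, "wz": 0}, {"tx": 0, "ty": 0, "tz": 0, "wx": 0, "wy": 0, "wz": 0}, {"tx": 0, "ty": 0, "tz": 0, "wx": 0, "wy": 0, "wz": 0}, {"tx": 0, "ty": 0, "tz": 0, "wx": 0, "wy": 0, "wz": 0}], "gripper": 0.8}}

```text
t: 7.77
position: [0.5383, -0.031, 0.0242]
ee_rot: [-3.142, 0.0, -0.035]
ft_force: [-0.2, -1.0, -0.3]
gripper_width: 0.068
```

Request:
{"fn": "apply_moves", "kwargs": {"increments": [{"tx": 0, "ty": 0, "tz": -0.05, "wx": 0, "wy": 0, "wz": 0}, {"tx": 0, "ty": 0, "tz": -0.12, "wx": 0, "wy": 0, "wz": 0}, {"tx": 0, "ty": 0, "tz": -0.22, "wx": 0, "wy": 0, "wz": 0}, {"tx": 0, "ty": 0, "tz": -0.3, "wx": 0, "wy": 0, "wz": 0}, {"tx": 0, "ty": 0, "tz": -0.3, "wx": 0, "wy": 0, "wz": 0}, {"tx": 0, "ty": 0, "tz": -0.3, "wx": 0, "wy": 0, "wz": 0}]}}

```text
t: 8.27
position: [0.5401, -0.0313, 0.1162]
ee_rot: [3.141, -0.004, -0.035]
ft_force: [0.1, 0.4, -0.1]
gripper_width: 0.068
```

```bash
python3 -c "
from h import *
from bench import capture
cs=capture('side'); np.savez('s4.npz',**cs)
plan([.45,-.0278,.12],1.536)
i2=cs['frame'][:,:,::-1]
cv2.imwrite('pics/g4.png',cv2.resize(i2[150:230,250:350],(750,600),interpolation=cv2.INTER_NEAREST))"
```

```text
t 8.3167 pos [ 0.5386 -0.0311  0.1146] rot [ 3.1414e+00 -9.0000e-04 -3.4900e-02] F [ 0.33  0.31 -0.95] w 0.0682
shift [-0.2954 -0.0006 -0.0183] turn [ 6.e-04 -4.e-04 -1.e+00] rows 2.1
```

View pics/g4.png

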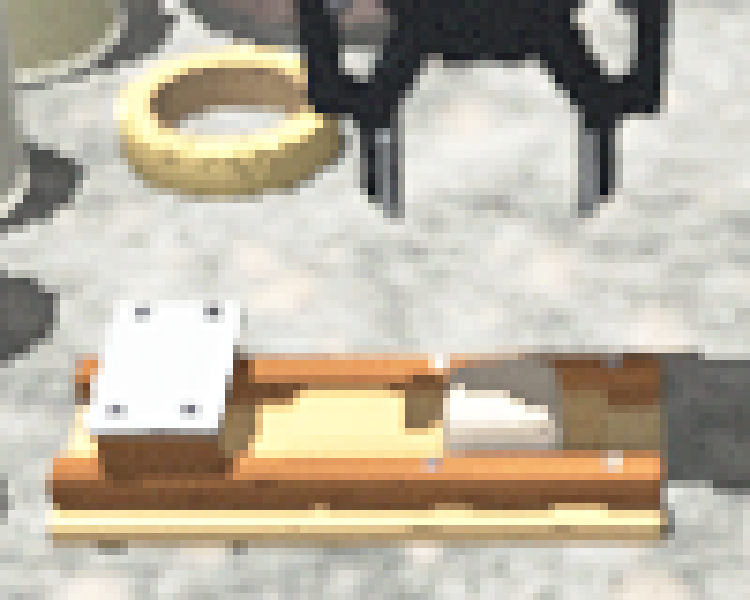

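The blank lies flat in the channel at about (500,420), between the rails and short of the bridge. Next I'll turn the tool a quarter turn, shut the fingers and come down behind it.

Request:
{"fn": "apply_moves", "kwargs": {"increments": [{"tx": -0.05, "ty": 0, "tz": 0, "wx": 0, "wy": 0, "wz": -0.08}, {"tx": -0.1, "ty": 0, "tz": 0, "wx": 0, "wy": 0, "wz": -0.16}, {"tx": -0.15, "ty": 0, "tz": 0, "wx": 0, "wy": 0, "wz": -0.24}, {"tx": -0.19, "ty": 0, "tz": 0, "wx": 0, "wy": 0, "wz": -0.32}, {"tx": -0.19, "ty": 0, "tz": 0, "wx": 0, "wy": 0, "wz": -0.4}, {"tx": -0.19, "ty": 0, "tz": 0, "wx": 0, "wy": 0, "wz": -0.48}, {"tx": -0.19, "ty": 0, "tz": 0, "wx": 0, "wy": 0, "wz": -0.56}, {"tx": -0.19, "ty": 0, "tz": 0, "wx": 0, "wy": 0, "wz": -0.64}, {"tx": -0.19, "ty": 0, "tz": 0, "wx": 0, "wy": 0, "wz": -0.72}, {"tx": -0.19, "ty": 0, "tz": 0, "wx": 0, "wy": 0, "wz": -0.8}, {"tx": -0.19, "ty": 0, "tz": 0, "wx": 0, "wy": 0, "wz": -0.88}, {"tx": -0.19, "ty": 0, "tz": 0, "wx": 0, "wy": 0, "wz": -0.96}], "gripper": 0}}

```text
t: 9.32
position: [0.4797, -0.0287, 0.1124]
ee_rot: [-3.138, -0.0, 1.471]
ft_force: [0.0, -0.6, -0.2]
gripper_width: -0.0001
```

```bash
python3 -c "
from h import *
from bench import capture
c=capture('top'); np.savez('t5.npz',**c);cs=capture('side')
plan([.482,-.0289,.027],1.536)
cv2.imwrite('pics/g5.png',np.hstack([cv2.resize(cs['frame'][140:240,240:340,::-1],(400,400)),cv2.resize(c['frame'][130:230,300:400,::-1],(400,400))]))"
```

```text
t 9.4167 pos [ 0.4798 -0.0287  0.1126] rot [-3.1380e+00 -3.0000e-04  1.4649e+00] F [-0.36 -0.38  1.08] w 0.0001
shift [2.000e-04 8.400e-03 2.852e-01] turn [-0.0023 -0.0003 -0.0453] rows 2.1
```

View pics/g5.png

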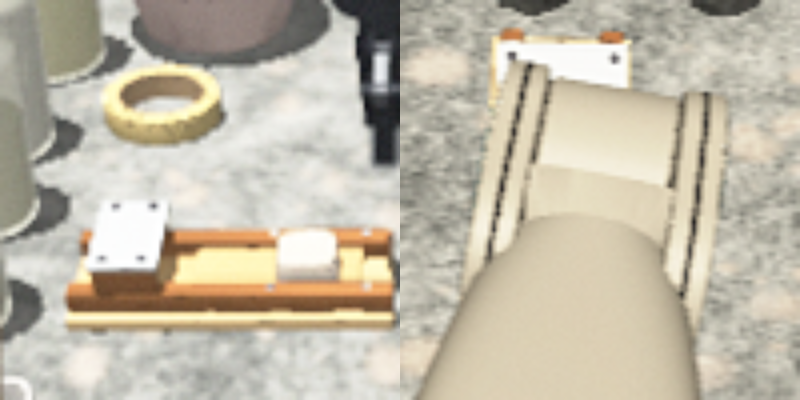

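Request:
{"fn": "apply_moves", "kwargs": {"increments": [{"tx": 0, "ty": 0.002, "tz": 0.05, "wx": 0, "wy": 0, "wz": -0.045}, {"tx": 0, "ty": 0.004, "tz": 0.12, "wx": 0, "wy": 0, "wz": -0.045}, {"tx": 0, "ty": 0.004, "tz": 0.18, "wx": 0, "wy": 0, "wz": -0.045}, {"tx": 0, "ty": 0.004, "tz": 0.23, "wx": 0, "wy": 0, "wz": -0.045}, {"tx": 0, "ty": 0.004, "tz": 0.265, "wx": 0, "wy": 0, "wz": -0.045}, {"tx": 0, "ty": 0.004, "tz": 0.282, "wx": 0, "wy": 0, "wz": -0.045}, {"tx": 0, "ty": 0.004, "tz": 0.282, "wx": 0, "wy": 0, "wz": -0.045}, {"tx": 0, "ty": 0.004, "tz": 0.282, "wx": 0, "wy": 0, "wz": -0.045}]}}

```text
t: 10.08
position: [0.4826, -0.0292, 0.0297]
ee_rot: [-3.141, -0.0, 1.535]
ft_force: [-0.3, -0.1, 0.7]
gripper_width: 0.0001
```

```bash
python3 -c "
from h import *
plan([.503,-.0297,.027],1.536)"
```

```text
t 10.0833 pos [ 0.4826 -0.0292  0.0297] rot [-3.1412 -0.      1.535 ] F [-0.34 -0.11  0.71] w 0.0001
shift [0.0007 0.0682 0.0088] turn [-0.0002 -0.     -0.0006] rows 0.5
```

Request:
{"fn": "apply_moves", "kwargs": {"increments": [{"tx": 0, "ty": 0.015, "tz": 0.004, "wx": 0, "wy": 0, "wz": 0}, {"tx": 0, "ty": 0.03, "tz": 0.007, "wx": 0, "wy": 0, "wz": 0}, {"tx": 0, "ty": 0.045, "tz": 0.007, "wx": 0, "wy": 0, "wz": 0}, {"tx": 0, "ty": 0.055, "tz": 0.007, "wx": 0, "wy": 0, "wz": 0}, {"tx": 0, "ty": 0.065, "tz": 0.007, "wx": 0, "wy": 0, "wz": 0}, {"tx": 0, "ty": 0.075, "tz": 0.007, "wx": 0, "wy": 0, "wz": 0}, {"tx": 0, "ty": 0.085, "tz": 0.007, "wx": 0, "wy": 0, "wz": 0}, {"tx": 0, "ty": 0.095, "tz": 0.007, "wx": 0, "wy": 0, "wz": 0}, {"tx": 0, "ty": 0.105, "tz": 0.007, "wx": 0, "wy": 0, "wz": 0}, {"tx": 0, "ty": 0.115, "tz": 0.007, "wx": 0, "wy": 0, "wz": 0}]}}

```text
t: 10.92
position: [0.5171, -0.0304, 0.0276]
ee_rot: [-3.141, -0.0, 1.536]
ft_force: [-0.1, -0.5, 0.6]
gripper_width: -0.0003
```

```bash
python3 -c "
from h import *
from bench import capture
cs=capture('side')
plan([.54,-.031,.027],1.536)
cv2.imwrite('pics/g6.png',cv2.resize(cs['frame'][150:230,250:350,::-1],(750,600),interpolation=cv2.INTER_NEAREST))"
```

```text
t 10.9667 pos [ 0.5181 -0.0305  0.0277] rot [3.1406e+00 1.0000e-04 1.5359e+00] F [1.28 0.18 0.9 ] w -0.0001
shift [0.0008 0.073  0.0025] turn [ 0.0006  0.0001 -0.0001] rows 0.5
```

View pics/g6.png

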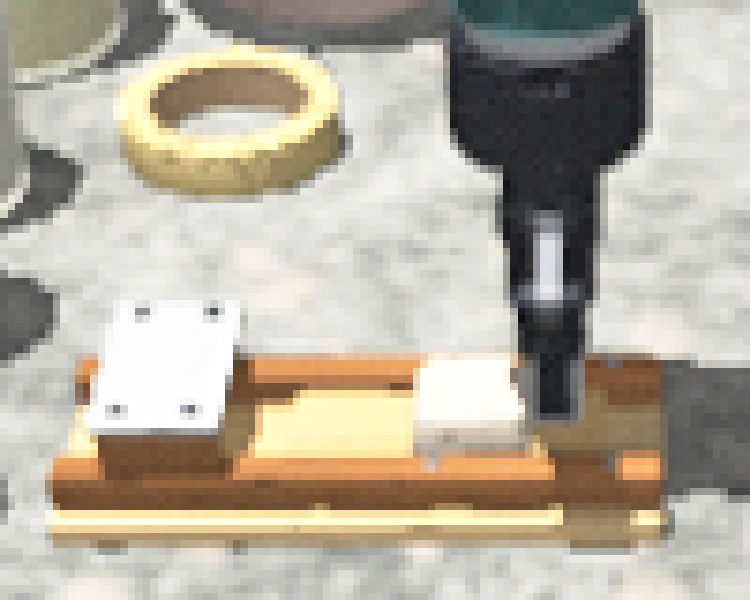

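Request:
{"fn": "apply_moves", "kwargs": {"increments": [{"tx": 0, "ty": 0.012, "tz": 0, "wx": 0, "wy": 0, "wz": 0}, {"tx": 0, "ty": 0.024, "tz": 0, "wx": 0, "wy": 0, "wz": 0}, {"tx": 0, "ty": 0.036, "tz": 0, "wx": 0, "wy": 0, "wz": 0}, {"tx": 0, "ty": 0.048, "tz": 0, "wx": 0, "wy": 0, "wz": 0}, {"tx": 0, "ty": 0.06, "tz": 0, "wx": 0, "wy": 0, "wz": 0}, {"tx": 0, "ty": 0.072, "tz": 0, "wx": 0, "wy": 0, "wz": 0}, {"tx": 0, "ty": 0.084, "tz": 0, "wx": 0, "wy": 0, "wz": 0}, {"tx": 0, "ty": 0.096, "tz": 0, "wx": 0, "wy": 0, "wz": 0}, {"tx": 0, "ty": 0.108, "tz": 0, "wx": 0, "wy": 0, "wz": 0}, {"tx": 0, "ty": 0.12, "tz": 0, "wx": 0, "wy": 0, "wz": 0}, {"tx": 0, "ty": 0.13, "tz": 0, "wx": 0, "wy": 0, "wz": 0}, {"tx": 0, "ty": 0.14, "tz": 0, "wx": 0, "wy": 0, "wz": 0}]}}

```text
t: 11.97
position: [0.5594, -0.0319, 0.0276]
ee_rot: [-3.142, 0.0, 1.536]
ft_force: [-0.6, -0.2, 0.5]
gripper_width: -0.0001
```

```bash
python3 -c "
from h import *
from bench import capture
cs=capture('side')
plan([.58,-.0324,.027],1.536)
cv2.imwrite('pics/g7.png',cv2.resize(cs['frame'][150:230,250:350,::-1],(750,600),interpolation=cv2.INTER_NEAREST))"
```

```text
t 12.0167 pos [ 0.5601 -0.032   0.0278] rot [3.1405e+00 1.0000e-04 1.5359e+00] F [-0.44 -0.36 -0.05] w -0.0
shift [0.0008 0.0662 0.0026] turn [ 0.0007  0.0001 -0.0001] rows 0.5
```

View pics/g7.png

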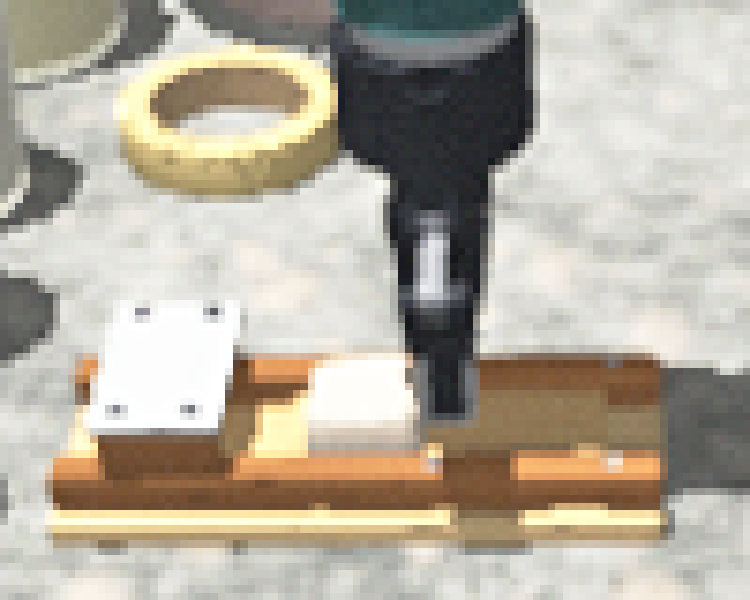

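Request:
{"fn": "apply_moves", "kwargs": {"increments": [{"tx": 0, "ty": 0.007, "tz": 0, "wx": 0, "wy": 0, "wz": 0}, {"tx": 0, "ty": 0.014, "tz": 0, "wx": 0, "wy": 0, "wz": 0}, {"tx": 0, "ty": 0.021, "tz": 0, "wx": 0, "wy": 0, "wz": 0}, {"tx": 0, "ty": 0.028, "tz": 0, "wx": 0, "wy": 0, "wz": 0}, {"tx": 0, "ty": 0.035, "tz": 0, "wx": 0, "wy": 0, "wz": 0}, {"tx": 0, "ty": 0.042, "tz": 0, "wx": 0, "wy": 0, "wz": 0}, {"tx": 0, "ty": 0.049, "tz": 0, "wx": 0, "wy": 0, "wz": 0}, {"tx": 0, "ty": 0.055, "tz": 0, "wx": 0, "wy": 0, "wz": 0}, {"tx": 0, "ty": 0.061, "tz": 0, "wx": 0, "wy": 0, "wz": 0}, {"tx": 0, "ty": 0.067, "tz": 0, "wx": 0, "wy": 0, "wz": 0}, {"tx": 0, "ty": 0.073, "tz": 0, "wx": 0, "wy": 0, "wz": 0}, {"tx": 0, "ty": 0.077, "tz": 0, "wx": 0, "wy": 0, "wz": 0}]}}

```text
t: 13.02
position: [0.5824, -0.0327, 0.0276]
ee_rot: [3.141, 0.0, 1.536]
ft_force: [-0.4, -0.7, -0.1]
gripper_width: -0.0001
```

```bash
python3 -c "
from h import *
from bench import capture
cs=capture('side')
plan([.59,-.0327,.027],1.536)
cv2.imwrite('pics/g8.png',cv2.resize(cs['frame'][150:230,250:350,::-1],(750,600),interpolation=cv2.INTER_NEAREST))"
```

```text
t 13.0667 pos [ 0.5827 -0.0327  0.0277] rot [3.141  0.     1.5359] F [ 0.38 -0.84  0.81] w -0.0002
shift [0.0008 0.0245 0.0022] turn [ 0.0004  0.     -0.0001] rows 0.2
```

View pics/g8.png

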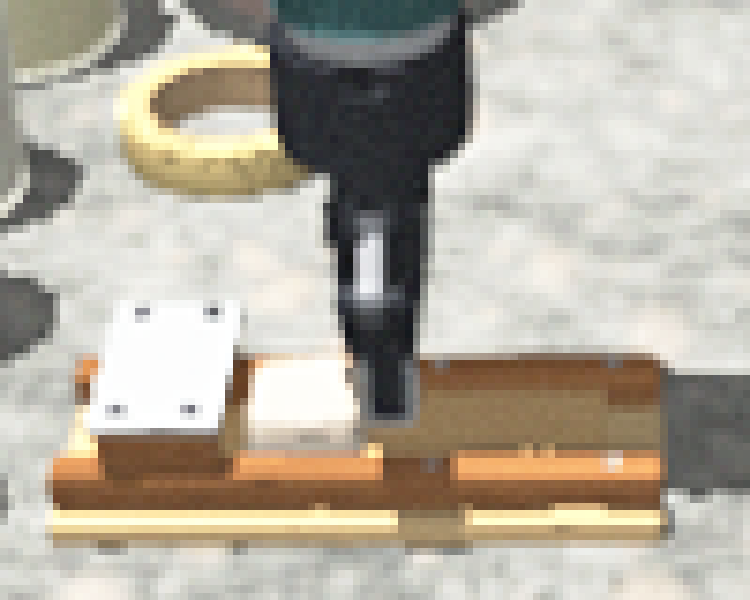

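Request:
{"fn": "apply_moves", "kwargs": {"increments": [{"tx": 0, "ty": 0.003, "tz": 0, "wx": 0, "wy": 0, "wz": 0}, {"tx": 0, "ty": 0.006, "tz": 0, "wx": 0, "wy": 0, "wz": 0}, {"tx": 0, "ty": 0.009, "tz": 0, "wx": 0, "wy": 0, "wz": 0}, {"tx": 0, "ty": 0.012, "tz": 0, "wx": 0, "wy": 0, "wz": 0}, {"tx": 0, "ty": 0.015, "tz": 0, "wx": 0, "wy": 0, "wz": 0}, {"tx": 0, "ty": 0.017, "tz": 0, "wx": 0, "wy": 0, "wz": 0}]}}

```text
t: 13.57
position: [0.5873, -0.0328, 0.0276]
ee_rot: [3.141, 0.0, 1.536]
ft_force: [-0.0, 0.6, 0.7]
gripper_width: 0.0001
```

```bash
cat > look.py <<'E'
import sys
from h import *
from bench import capture
cs=capture('side')
plan([.60,-.033,.027],1.536)
cv2.imwrite(f'pics/{sys.argv[1]}.png',cv2.resize(cs['frame'][160:230,250:330,::-1],(686,600),interpolation=cv2.INTER_NEAREST))
g=cs['frame'].astype(int).mean(2)
E
python3 look.py g9
```

```text
t 13.6167 pos [ 0.5875 -0.0328  0.0276] rot [ 3.1413 -0.      1.5359] F [-0.17  0.16  1.18] w -0.0001
shift [0.0009 0.0417 0.0021] turn [ 0.0002 -0.     -0.    ] rows 0.3
```

View pics/g9.png

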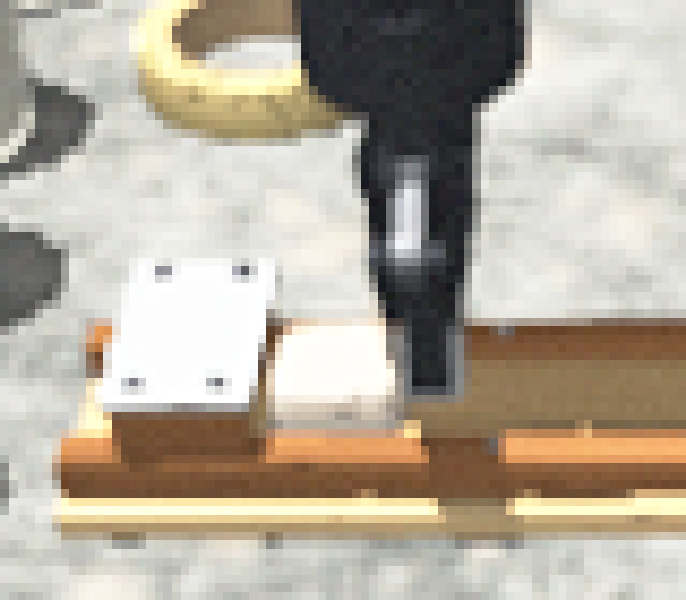

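Request:
{"fn": "apply_moves", "kwargs": {"increments": [{"tx": 0, "ty": 0.003, "tz": 0, "wx": 0, "wy": 0, "wz": 0}, {"tx": 0, "ty": 0.006, "tz": 0, "wx": 0, "wy": 0, "wz": 0}, {"tx": 0, "ty": 0.009, "tz": 0, "wx": 0, "wy": 0, "wz": 0}, {"tx": 0, "ty": 0.012, "tz": 0, "wx": 0, "wy": 0, "wz": 0}, {"tx": 0, "ty": 0.014, "tz": 0, "wx": 0, "wy": 0, "wz": 0}]}}

```text
t: 14.03
position: [0.5916, -0.033, 0.0276]
ee_rot: [3.141, 0.0, 1.536]
ft_force: [-1.0, 0.4, 0.3]
gripper_width: 0.0002
```

```bash
python3 look.py g10
```

```text
t 14.0833 pos [ 0.5917 -0.033   0.0276] rot [3.1413 0.     1.5359] F [ 0.18  0.84 -0.  ] w -0.0001
shift [0.001  0.0276 0.0021] turn [ 0.0002  0.     -0.0001] rows 0.2
```

View pics/g10.png

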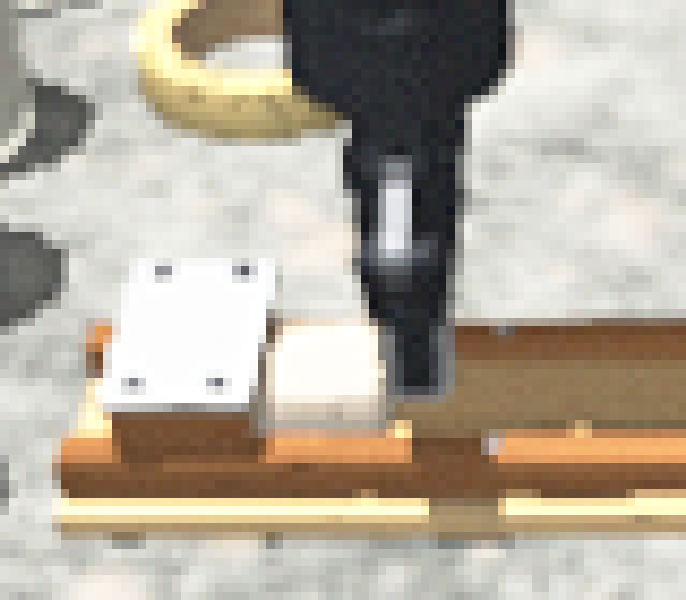

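Request:
{"fn": "apply_moves", "kwargs": {"increments": [{"tx": 0, "ty": 0.003, "tz": 0, "wx": 0, "wy": 0, "wz": 0}, {"tx": 0, "ty": 0.006, "tz": 0, "wx": 0, "wy": 0, "wz": 0}, {"tx": 0, "ty": 0.009, "tz": 0, "wx": 0, "wy": 0, "wz": 0}, {"tx": 0, "ty": 0.012, "tz": 0, "wx": 0, "wy": 0, "wz": 0}, {"tx": 0, "ty": 0.014, "tz": 0, "wx": 0, "wy": 0, "wz": 0}]}}

```text
t: 14.5
position: [0.5958, -0.0331, 0.0277]
ee_rot: [3.141, -0.0, 1.536]
ft_force: [-0.9, 0.5, 0.1]
gripper_width: -0.0001
```

```bash
python3 look.py g11
```

```text
t 14.55 pos [ 0.5959 -0.0331  0.0277] rot [3.1412 0.     1.5359] F [-0.43 -0.18  0.64] w -0.0001
shift [0.0009 0.0136 0.0022] turn [ 0.0002  0.     -0.    ] rows 0.1
```

View pics/g11.png

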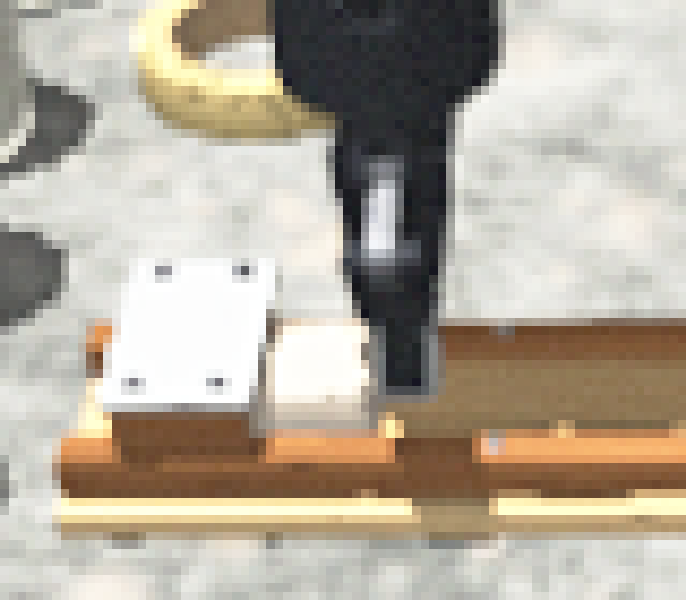

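Still on the bed, with its rear top edge at row 322 as before. I'll keep going in small steps.

Request:
{"fn": "apply_moves", "kwargs": {"increments": [{"tx": 0, "ty": 0.003, "tz": 0, "wx": 0, "wy": 0, "wz": 0}, {"tx": 0, "ty": 0.006, "tz": 0, "wx": 0, "wy": 0, "wz": 0}, {"tx": 0, "ty": 0.009, "tz": 0, "wx": 0, "wy": 0, "wz": 0}, {"tx": 0, "ty": 0.012, "tz": 0, "wx": 0, "wy": 0, "wz": 0}, {"tx": 0, "ty": 0.014, "tz": 0, "wx": 0, "wy": 0, "wz": 0}]}}

```text
t: 14.97
position: [0.5999, -0.0333, 0.0276]
ee_rot: [3.142, 0.0, 1.536]
ft_force: [-0.2, -0.1, 0.4]
gripper_width: -0.0001
```

```bash
python3 look.py g12
```

```text
t 15.0167 pos [ 0.6    -0.0333  0.0276] rot [3.1414 0.     1.5358] F [ 0.49 -0.43 -0.  ] w -0.0001
shift [ 0.0009 -0.0001  0.0021] turn [ 0.0001  0.     -0.0001] rows 0.0
```

View pics/g12.png

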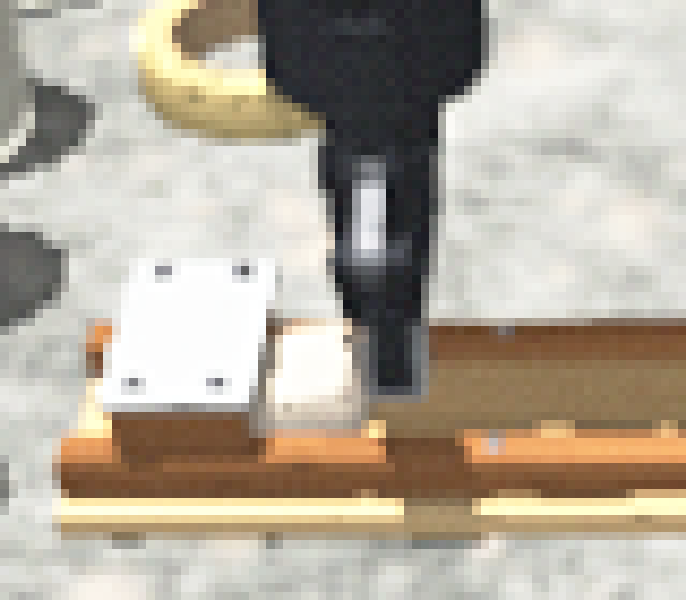

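Request:
{"fn": "apply_moves", "kwargs": {"increments": [{"tx": 0, "ty": 0.003, "tz": 0, "wx": 0, "wy": 0, "wz": 0}, {"tx": 0, "ty": 0.006, "tz": 0, "wx": 0, "wy": 0, "wz": 0}, {"tx": 0, "ty": 0.009, "tz": 0, "wx": 0, "wy": 0, "wz": 0}, {"tx": 0, "ty": 0.012, "tz": 0, "wx": 0, "wy": 0, "wz": 0}, {"tx": 0, "ty": 0.014, "tz": 0, "wx": 0, "wy": 0, "wz": 0}]}}

```text
t: 15.43
position: [0.6042, -0.0334, 0.0276]
ee_rot: [3.141, -0.0, 1.536]
ft_force: [1.0, -0.5, -0.1]
gripper_width: 0.0001
```

```bash
python3 look.py g13
```

```text
t 15.4833 pos [ 0.6043 -0.0334  0.0276] rot [3.1413 0.     1.5359] F [ 0.45 -1.38  0.91] w 0.0002
shift [ 0.0009 -0.0143  0.0021] turn [ 0.0002  0.     -0.    ] rows 0.1
```

View pics/g13.png

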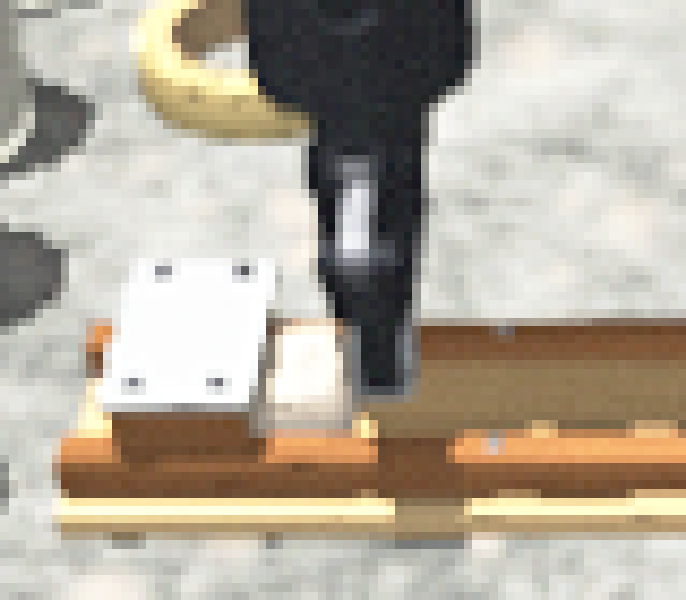

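Request:
{"fn": "apply_moves", "kwargs": {"increments": [{"tx": 0, "ty": 0.003, "tz": 0, "wx": 0, "wy": 0, "wz": 0}, {"tx": 0, "ty": 0.006, "tz": 0, "wx": 0, "wy": 0, "wz": 0}, {"tx": 0, "ty": 0.009, "tz": 0, "wx": 0, "wy": 0, "wz": 0}, {"tx": 0, "ty": 0.012, "tz": 0, "wx": 0, "wy": 0, "wz": 0}, {"tx": 0, "ty": 0.013, "tz": 0, "wx": 0, "wy": 0, "wz": 0}]}}

```text
t: 15.9
position: [0.6081, -0.0336, 0.0276]
ee_rot: [3.141, 0.0, 1.536]
ft_force: [1.4, 0.6, -0.5]
gripper_width: 0.0002
```

```bash
python3 look.py g14
```

```text
t 15.95 pos [ 0.6081 -0.0336  0.0276] rot [3.1414 0.     1.5359] F [-0.16 -0.95 -0.17] w 0.0
shift [ 0.001  -0.0271  0.0021] turn [ 0.0001  0.     -0.0001] rows 0.2
```

View pics/g14.png

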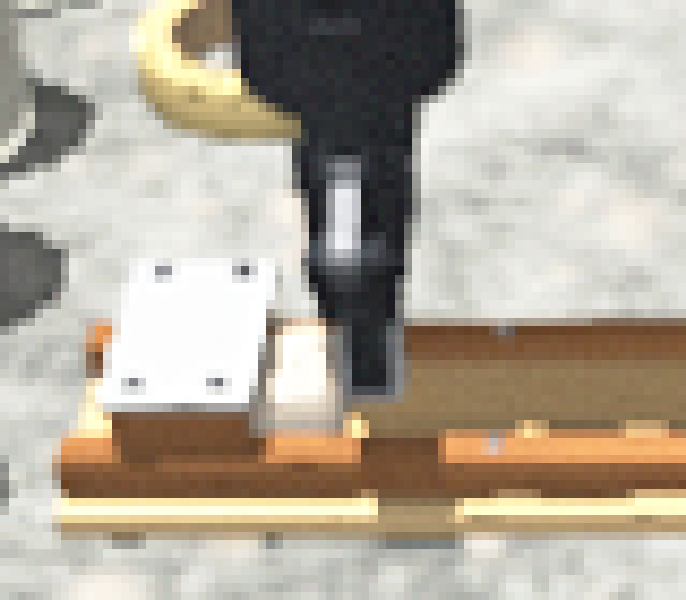

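Request:
{"fn": "apply_moves", "kwargs": {"increments": [{"tx": 0, "ty": 0.003, "tz": 0, "wx": 0, "wy": 0, "wz": 0}, {"tx": 0, "ty": 0.006, "tz": 0, "wx": 0, "wy": 0, "wz": 0}, {"tx": 0, "ty": 0.009, "tz": 0, "wx": 0, "wy": 0, "wz": 0}, {"tx": 0, "ty": 0.011, "tz": 0, "wx": 0, "wy": 0, "wz": 0}, {"tx": 0, "ty": 0.012, "tz": 0, "wx": 0, "wy": 0, "wz": 0}]}}

```text
t: 16.37
position: [0.6116, -0.0337, 0.0276]
ee_rot: [3.141, 0.0, 1.536]
ft_force: [-1.2, -0.3, -0.2]
gripper_width: -0.0
```

```bash
python3 look.py g15
```

```text
t 16.4167 pos [ 0.6116 -0.0337  0.0276] rot [ 3.1415 -0.      1.5359] F [ 0.3  -0.11  0.16] w 0.0002
shift [ 0.0009 -0.0388  0.002 ] turn [ 0.     -0.     -0.0001] rows 0.3
```

View pics/g15.png

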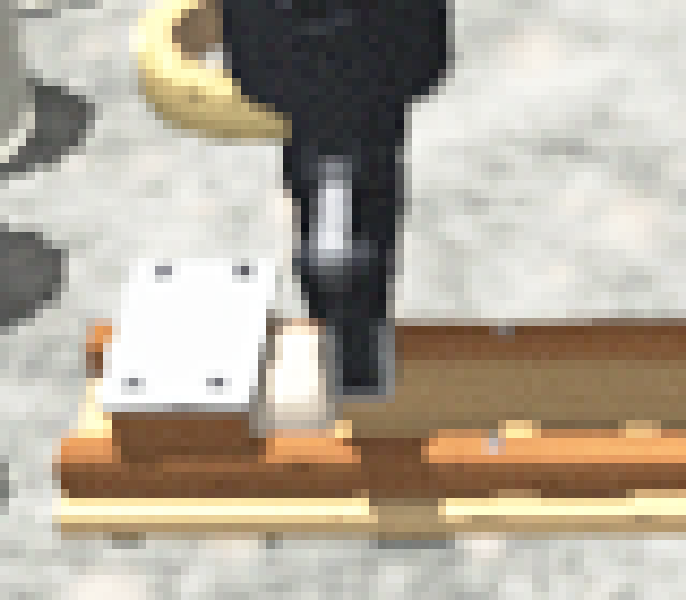

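Request:
{"fn": "apply_moves", "kwargs": {"increments": [{"tx": 0, "ty": 0.003, "tz": 0, "wx": 0, "wy": 0, "wz": 0}, {"tx": 0, "ty": 0.006, "tz": 0, "wx": 0, "wy": 0, "wz": 0}, {"tx": 0, "ty": 0.008, "tz": 0, "wx": 0, "wy": 0, "wz": 0}, {"tx": 0, "ty": 0.01, "tz": 0, "wx": 0, "wy": 0, "wz": 0}, {"tx": 0, "ty": 0.01, "tz": 0, "wx": 0, "wy": 0, "wz": 0}]}}

```text
t: 16.83
position: [0.6148, -0.0338, 0.0277]
ee_rot: [3.141, 0.0, 1.536]
ft_force: [0.3, -0.1, -0.0]
gripper_width: -0.0003
```

```bash
python3 look.py g16
```

```text
t 16.8833 pos [ 0.6147 -0.0338  0.0277] rot [3.1412 0.     1.5359] F [ 0.02  0.82 -0.42] w -0.0002
shift [ 0.0009 -0.0492  0.0023] turn [ 0.0003  0.     -0.    ] rows 0.4
```

View pics/g16.png

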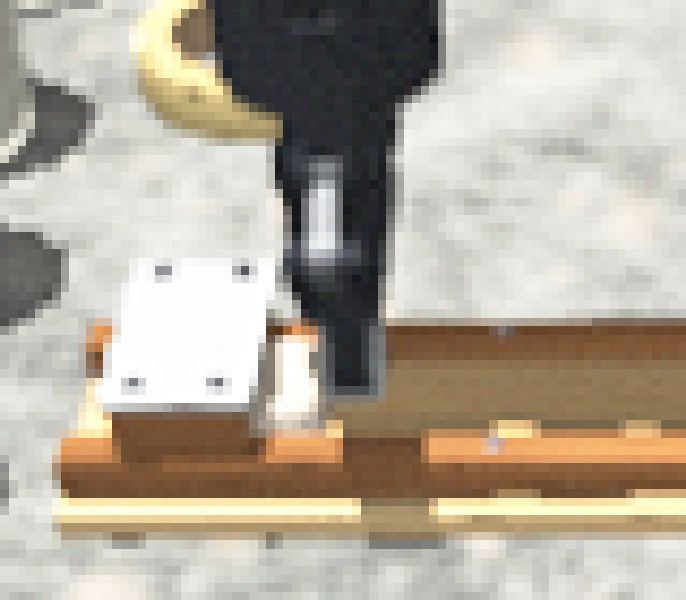

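The blank has dropped: the orange far rail now shows above its top edge (about row 337, was 322). Now I'll feel for the far wall in small steps.

Request:
{"fn": "apply_moves", "kwargs": {"increments": [{"tx": 0, "ty": 0.002, "tz": 0, "wx": 0, "wy": 0, "wz": 0}, {"tx": 0, "ty": 0.004, "tz": 0, "wx": 0, "wy": 0, "wz": 0}, {"tx": 0, "ty": 0.006, "tz": 0, "wx": 0, "wy": 0, "wz": 0}, {"tx": 0, "ty": 0.006, "tz": 0, "wx": 0, "wy": 0, "wz": 0}]}}

```text
t: 17.22
position: [0.6164, -0.0338, 0.0276]
ee_rot: [-3.142, -0.0, 1.536]
ft_force: [0.9, -0.1, -0.2]
gripper_width: -0.0003
```

Request:
{"fn": "apply_moves", "kwargs": {"increments": [{"tx": 0, "ty": 0.002, "tz": 0, "wx": 0, "wy": 0, "wz": 0}, {"tx": 0, "ty": 0.004, "tz": 0, "wx": 0, "wy": 0, "wz": 0}, {"tx": 0, "ty": 0.005, "tz": 0, "wx": 0, "wy": 0, "wz": 0}, {"tx": 0, "ty": 0.005, "tz": 0, "wx": 0, "wy": 0, "wz": 0}]}}

```text
t: 17.55
position: [0.6179, -0.0339, 0.0276]
ee_rot: [3.142, -0.0, 1.536]
ft_force: [0.7, 0.6, 0.2]
gripper_width: 0.0002
```

Request:
{"fn": "apply_moves", "kwargs": {"increments": [{"tx": 0, "ty": 0.002, "tz": 0, "wx": 0, "wy": 0, "wz": 0}, {"tx": 0, "ty": 0.004, "tz": 0, "wx": 0, "wy": 0, "wz": 0}, {"tx": 0, "ty": 0.004, "tz": 0, "wx": 0, "wy": 0, "wz": 0}]}}

```text
t: 17.8
position: [0.6192, -0.0339, 0.0276]
ee_rot: [3.141, -0.0, 1.536]
ft_force: [0.9, 0.5, 1.0]
gripper_width: -0.0
```

Request:
{"fn": "apply_moves", "kwargs": {"increments": [{"tx": 0, "ty": 0.002, "tz": 0, "wx": 0, "wy": 0, "wz": 0}, {"tx": 0, "ty": 0.003, "tz": 0, "wx": 0, "wy": 0, "wz": 0}, {"tx": 0, "ty": 0.003, "tz": 0, "wx": 0, "wy": 0, "wz": 0}]}}

```text
t: 18.05
position: [0.62, -0.034, 0.0276]
ee_rot: [3.141, 0.0, 1.536]
ft_force: [-0.6, 0.1, 0.2]
gripper_width: 0.0002
```

Request:
{"fn": "apply_moves", "kwargs": {"increments": [{"tx": 0, "ty": 0.002, "tz": 0, "wx": 0, "wy": 0, "wz": 0}, {"tx": 0, "ty": 0.003, "tz": 0, "wx": 0, "wy": 0, "wz": 0}, {"tx": 0, "ty": 0.003, "tz": 0, "wx": 0, "wy": 0, "wz": 0}]}}

```text
t: 18.3
position: [0.6206, -0.034, 0.0276]
ee_rot: [-3.141, -0.0, 1.536]
ft_force: [-0.0, 0.4, 0.9]
gripper_width: -0.0003
```

```bash
python3 look.py g17
```

```text
t 18.35 pos [ 0.6207 -0.034   0.0276] rot [-3.1413  0.      1.5359] F [-0.15 -0.08  0.62] w -0.0
shift [ 0.0009 -0.069   0.002 ] turn [-0.0002  0.     -0.0001] rows 0.5
```

View pics/g17.png

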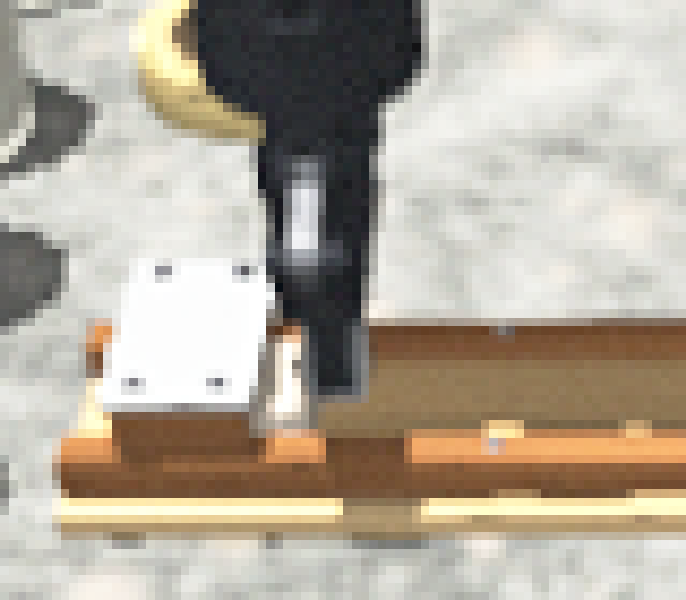

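Request:
{"fn": "apply_moves", "kwargs": {"increments": [{"tx": 0, "ty": 0.002, "tz": 0, "wx": 0, "wy": 0, "wz": 0}, {"tx": 0, "ty": 0.003, "tz": 0, "wx": 0, "wy": 0, "wz": 0}, {"tx": 0, "ty": 0.003, "tz": 0, "wx": 0, "wy": 0, "wz": 0}]}}

```text
t: 18.6
position: [0.6208, -0.034, 0.0275]
ee_rot: [-3.14, 0.0, 1.536]
ft_force: [-3.0, 1.2, 2.4]
gripper_width: -0.0003
```

Request:
{"fn": "apply_moves", "kwargs": {"increments": [{"tx": 0, "ty": 0.002, "tz": 0, "wx": 0, "wy": 0, "wz": 0}, {"tx": 0, "ty": 0.003, "tz": 0, "wx": 0, "wy": 0, "wz": 0}, {"tx": 0, "ty": 0.003, "tz": 0, "wx": 0, "wy": 0, "wz": 0}]}}

```text
t: 18.85
position: [0.6209, -0.034, 0.0275]
ee_rot: [-3.138, 0.0, 1.536]
ft_force: [-5.8, 0.4, 4.6]
gripper_width: 0.0
```

Request:
{"fn": "apply_moves", "kwargs": {"increments": [{"tx": 0, "ty": 0.001, "tz": 0, "wx": 0, "wy": 0, "wz": 0}, {"tx": 0, "ty": 0.001, "tz": 0, "wx": 0, "wy": 0, "wz": 0}, {"tx": 0, "ty": 0.001, "tz": 0, "wx": 0, "wy": 0, "wz": 0}, {"tx": 0, "ty": 0.001, "tz": 0, "wx": 0, "wy": 0, "wz": 0}]}}

```text
t: 19.18
position: [0.6209, -0.034, 0.0275]
ee_rot: [-3.138, 0.0, 1.536]
ft_force: [-6.6, 1.1, 5.5]
gripper_width: -0.0003
```

Request:
{"fn": "apply_moves", "kwargs": {"increments": [{"tx": 0, "ty": -0.005, "tz": 0, "wx": 0, "wy": 0, "wz": 0}, {"tx": 0, "ty": -0.015, "tz": 0, "wx": 0, "wy": 0, "wz": 0}, {"tx": 0, "ty": -0.04, "tz": 0, "wx": 0, "wy": 0, "wz": 0}, {"tx": 0, "ty": -0.1, "tz": 0, "wx": 0, "wy": 0, "wz": 0}, {"tx": 0, "ty": -0.15, "tz": 0, "wx": 0, "wy": 0, "wz": 0}, {"tx": 0, "ty": -0.15, "tz": -0.05, "wx": 0, "wy": 0, "wz": 0}, {"tx": 0, "ty": -0.15, "tz": -0.15, "wx": 0, "wy": 0, "wz": 0}, {"tx": 0, "ty": -0.2, "tz": -0.28, "wx": 0, "wy": 0, "wz": 0}, {"tx": 0, "ty": -0.3, "tz": -0.4, "wx": 0, "wy": 0, "wz": 0}, {"tx": 0, "ty": -0.4, "tz": -0.5, "wx": 0, "wy": 0, "wz": 0}, {"tx": 0, "ty": -0.4, "tz": -0.5, "wx": 0, "wy": 0, "wz": 0}, {"tx": 0, "ty": -0.4, "tz": -0.5, "wx": 0, "wy": 0, "wz": 0}]}}

```text
t: 20.18
position: [0.5037, -0.03, 0.1803]
ee_rot: [3.135, 0.001, 1.536]
ft_force: [-0.5, -1.8, -1.0]
gripper_width: -0.0004
```

```bash
python3 look.py g18; python3 -c "
from h import *
from bench import capture
c=capture('top'); s=capture('side'); np.savez('tf.npz',**c); np.savez('sf.npz',**s)
cv2.imwrite('pics/g19.png',np.hstack([cv2.resize(s['frame'][180:225,250:295,::-1],(400,400),interpolation=cv2.INTER_NEAREST),cv2.resize(c['frame'][125:190,310:375,::-1],(400,400),interpolation=cv2.INTER_NEAREST)]))
cv2.imwrite('pics/g20.png',c['frame'][:,:,::-1])"
```

```text
t 20.2333 pos [ 0.5037 -0.03    0.1785] rot [3.1375e+00 4.0000e-04 1.5357e+00] F [-0.4  -0.1  -0.94] w 0.0002
shift [0.0015 0.319  0.5064] turn [ 0.0026  0.0003 -0.0002] rows 4.3
```

View pics/g19.png

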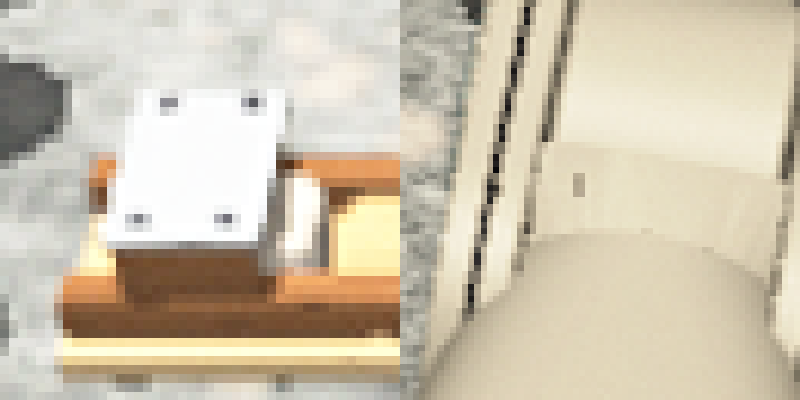

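View pics/g20.png

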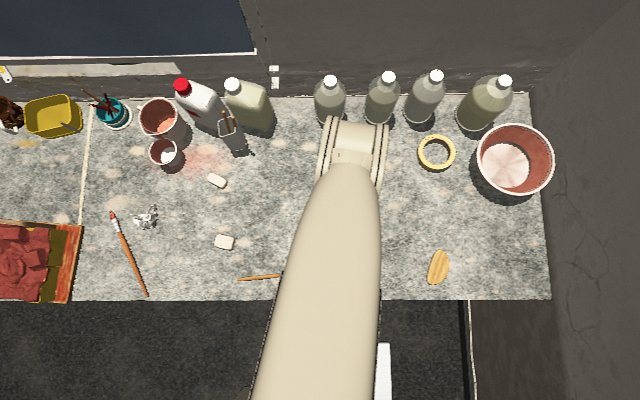

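```bash
python3 -c "
from h import *
c=load('sf.npz');o=np.array([.5925,-.0328]);Y=-.035
def W(x,y,z): return [o[0]+x*np.cos(Y)-y*np.sin(Y),o[1]+x*np.sin(Y)+y*np.cos(Y),z]
for z in(.035,.042):
  for x in(.040,.048): print(z,x,(proj(c,[W(x,-.0225,z),W(x,.0225,z)])+.5-[250,180])*8.89)
print((proj(c,[W(.04,-.027,.03),W(.05,-.045,.055)])+.5-[250,180])*8.89)
"
```

```text
0.035 0.04 [[317.01162637 172.49305128]
 [303.37464315 247.19995378]]
0.035 0.048 [[293.64266471 172.6067956 ]
 [279.26377691 247.30412172]]
0.042 0.04 [[315.53030147 155.29687804]
 [301.80114985 229.69973302]]
0.042 0.048 [[292.0871736  155.41393839]
 [277.61132557 229.80734539]]
[[319.37529562 177.47032929]
 [290.3598287   88.01485112]]
```

```bash
python3 -c "
from bench import finish_job,observe
print(observe()['t'],finish_job())"
```

```text
the job is handed in; nothing more can be done
20.3333 None
```

The square blank is in the jig's pocket, pushed home against the far wall and let go. I handed the job in at about 20 s of the 61 s allowed; no verdict is reported.

- **Laying it down:** I gripped the blank, lowered it between the rails onto the bed until I felt about 5 N, and released it. The side view then showed it in the channel, short of the pocket.
- **Sliding it:** With the fingers shut behind it, I pushed it along the channel in steps that got shorter towards the pocket. It dropped when its centre was about 57 mm along the jig.
- **Pushing it home:** It met the far wall about 6 mm later. I held a push of about 6.6 N there, then backed away and raised the arm.

**Last checks:**
- **Seated height:** The blank's rear top edge in the side view is at row 172 of the enlarged picture. I predicted 172.5 for a seated blank and 155 for one still on the bed.
- **Flatness:** I could only judge this from the part that shows outside the bridge. It looked flat there.
- **Other blanks:** Both appear at the same pixels in the top view as at the start.
- **Force after release:** The tool force was back within noise.
- **Not checked:** The arm hid the jig in the last top view, so only the side camera confirms that the blank is seated.

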